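# Line up the thimble row with a straightedge and stand the needle cases

### The arm

A 7-joint arm with a two-finger parallel gripper is mounted at the origin on the work surface. World frame = base frame: x ahead of the robot, y to its left, z up, the work surface at z = 0. Lengths are in m, angles in rad, forces in N, time in s.
With the tool pointing down it reaches from about 0.4 to 0.85 m from the base axis. Payload 4.5 kg.
Tool frame: the origin (TCP) lies midway between the tips of the shut fingers; the grasp point (between the pads) lies 19 mm behind it; z points along the fingers, y is the direction in which the jaws open and shut (so a half turn about z gives the same grasp; the last joint's range is limited). The gripper opens to 88 mm and grips with 3 to 60 N. Pads are 18 mm wide; open, the fingers measure 123 mm over their backs; the gripper's body (75 mm by 187 mm) begins 45 mm behind the grasp point.
Start: joints at [-1.231, 0.689, -0.195, 1.565, 0.157, 0.902, -0.215], TCP at [0.188, 0.596, 0.239] pointing down, gripper open.
Joint ranges: [-3.01, 3.01], [-0.46, 2.08], [-1.47, 1.51], [0.13, 2.56], [-1, 4.14], [0.04, 2.09], [-2.66, 2.66]. Speed limits (rad/s): [2.57, 2.57, 3.14, 3.14, 3.14, 3.14, 3.14].

### API

Orientations are given as a unit quaternion [x, y, z, w].
In Python, from plant import r, viewer gives the robot as it stands.
- The arm moves only by the tool play_rows, never from a script. Its argument "commands" is a list of rows, each an object with "delta_rot": the turn, a rotation vector about the tool's x, y, z normalised to -1 to 1, where 1 is pi rad, a list of three; "travel": the shift along the tool's x, y, z normalised to -1 to 1, where 1 is 15 cm, a list of three; "gripper": the opening, from -1 (shut) to 1 (fully open). In form: [{"delta_rot": [wx, wy, wz], "travel": [x, y, z], "gripper": gripper}, ...]. A call has 1 to 12 rows; each row is the pose to reach, as a shift and turn from the pose commanded when the call began, along the tool's axes at that moment, turning the shorter way round; what a row does not reach only later rows make up. A row lasts 1/8 s, in which the tool goes at most 62.5 mm and 10.7 degrees, less where a joint would pass 70% of its speed; a pose out of reach is approached as far as the arm can. A call with a number of a shift or a turn outside -1 to 1 is refused whole. A call with a gripper value outside its range is refused whole. The fingers move at their own pace and stop on an object; "force" is the grip in N (left out, the last holds). Time passes only in rows, so rows that repeat a pose let the fingers close. It gives the time, the measured TCP pose, the force and the opening at its end, in the units of the state.
- r.get_state(): the state, without advancing time (a new reading comes with each control period).
- viewer.snapshot(name): name is "side" or "top" or "wrist"; returns a dict with "color" (420x560x3 uint8, red, green, blue), "z_map" (420x560 float32, m along the optical axis (not along the pixel's ray), 0 where there is no reading), "fx", "fy", "cx", "cy" (pixels), "origin" and "attitude" of the camera in the world. Camera axes: x right, y up, looking along -z (the intrinsics and any distortion apply to the point x, -y, -z); pixel columns grow to the right and rows downward; lengths in m; the calibration is good to about 2 mm. A picture is of the moment at which its call begins.
- r.finish_job(): hands the job in, once; it reports no verdict.
Trained networks look in the newest picture that a camera, given by its name, has taken for a name from the list of things; names that differ only in an ending like _2 or _b are one class to them, and where a whole thing is asked for, a point or a joint stands for the part that bears it (a point fixed in the world has none). Each returns a list of dicts, best first, with "conf" (0 to 1); they miss things now and then, are a little off and sometimes report something else, mostly with a low value. They report only what shows in the picture. A call takes as long as a camera call.
- viewer.outline_of(camera, label): "pixels" (420x560 bool, what is visible of it) and "at" ([column, row] in pixels, amid what is visible of it).
- viewer.pinpoint(camera, label): "at" ([column, row] in pixels: a listed point, or the origin of a listed thing).
The state is a dict: "clock": time; "q": joint angles; "qd": joint speeds; "joint_torque": joint torques, N m; "tool_pos": TCP position; "eef_rot": TCP orientation; "contact_force": force on the tool from outside, world axes, zero at the start; "moment": the same for the moment, N m; "opening": opening from 0.0 (shut) to 1.0 (fully open).
Only numpy, scipy, OpenCV 4.12 (cv2) and the standard library are available. Lean on these libraries where they do the work, as an engineer would, in place of code of your own. Each camera call takes 0.05 s, during which the arm holds its last target. There are 200 camera calls.

### The job

Set out the collector's display: take the straightedge from its tray and lay it flat on the shelf with one long edge flush against the plinth's front face, near the middle, then with it lying there stand every thimble upright up against its other long edge. Stand every needle case in a bore of the plinth, fully down, at any time. Last, lift the straightedge away without disturbing the row and lay it flat back in its tray; leave the other ornaments where they are.

Things in the scene. Friction and masses are not known exactly. Their poses are not given: they have to be found in the camera images.
- plinth: walnut display plinth, fixed to the shelf: 80 mm deep (its x), 280 mm long (its y), 40 mm high, with a row of three round bores in its top. Origin at the centre of its underside. Its front face, the long upright face towards the robot, is the plane x = -40 mm of its frame; y runs along that face, z is up.
- plinth_hole0 (a point): mouth (centre, at the top of the plinth, 40 mm above the shelf) of a bore in the plinth: 22 mm across, 30 mm deep, vertical, 12 mm behind the plinth's middle line; neighbouring bores are 80 mm apart
- plinth_hole1 (a point): mouth (centre, at the top of the plinth, 40 mm above the shelf) of a bore in the plinth: 22 mm across, 30 mm deep, vertical, 12 mm behind the plinth's middle line; neighbouring bores are 80 mm apart
- plinth_hole2 (a point): mouth (centre, at the top of the plinth, 40 mm above the shelf) of a bore in the plinth: 22 mm across, 30 mm deep, vertical, 12 mm behind the plinth's middle line; neighbouring bores are 80 mm apart
- straightedge_mid (a point): aluminium straightedge: a flat bar 240 mm long (its x), 50 mm wide (its y), 6 mm thick, with a wooden grip block in the middle of its top, 36 mm along its length, 24 mm wide, 26 mm high (top 32 mm above the bar's underside). Both long edges are the same. The point is the centre of the bar itself, 3 mm above its underside; z is up. It starts in its tray. 240 g.
- tray_floor (a point): shallow fixed walnut tray for the straightedge, open on top: inside 270 mm (x) by 80 mm (y), walls 6 mm thick, top of the walls 12 mm above the shelf. The point is the centre of its inner floor, 6 mm above the shelf; x along its length. It is at the left or right of the shelf.
- pad: flat fixed cork pad, 240 mm (its x) by 90 mm, 4 mm thick, on the other side from the tray; the needle cases start on it about 80 mm apart. Origin at the centre of its underside.
- thimble_a_mid (a point): pewter thimble, 28 mm high: a rim 25 mm across and 4 mm high at the foot, above it a near-cylindrical body 21 mm across. It stands on its rim, crown up. The point is on its axis, half-way up (14 mm above the foot); z is up its axis. May be absent. Dimpled crown.
- thimble_b_mid (a point): white porcelain thimble, 28 mm high: a rim 25 mm across and 4 mm high at the foot, above it a near-cylindrical body 21 mm across. It stands on its rim, crown up. The point is on its axis, half-way up (14 mm above the foot); z is up its axis. May be absent. Small blue flowers.
- thimble_c_mid (a point): brass thimble, 28 mm high: a rim 25 mm across and 4 mm high at the foot, above it a near-cylindrical body 21 mm across. It stands on its rim, crown up. The point is on its axis, half-way up (14 mm above the foot); z is up its axis. May be absent.
- thimble_d_mid (a point): wooden thimble, 28 mm high: a rim 25 mm across and 4 mm high at the foot, above it a near-cylindrical body 21 mm across. It stands on its rim, crown up. The point is on its axis, half-way up (14 mm above the foot); z is up its axis. May be absent.
- case_a_mid (a point): pale wooden needle case: a closed upright cylinder 18 mm across and 80 mm tall, with a small decorative bead on top. It starts standing on the cork pad. The point is its centre (40 mm above its foot); z runs along its axis. May be absent.
- case_b_mid (a point): metal needle case: a closed upright cylinder 18 mm across and 80 mm tall, with a small decorative bead on top. It starts standing on the cork pad. The point is its centre (40 mm above its foot); z runs along its axis. May be absent.
- case_c_mid (a point): brown wooden needle case: a closed upright cylinder 18 mm across and 80 mm tall, with a small decorative bead on top. It starts standing on the cork pad. The point is its centre (40 mm above its foot); z runs along its axis. May be absent.
- spool: bystander: small thread spool, 29 mm across its two flanges, 30 mm high, standing among the thimbles; not a thimble. Origin at the centre of its underside.
- ring_box: bystander: walnut ring box 56 mm square, 43 mm high, beyond the plinth; origin under its centre
- darning_egg: bystander: brass darning egg on a wooden foot, 42 mm across, 66 mm high, beyond the plinth; origin under its centre
- bud_vase: bystander: porcelain bud vase, 52 mm across, 70 mm high, beyond the plinth; origin under its centre
- loupe: bystander: magnifier lying flat beside the plinth's far right, lens 44 mm across, 12 mm high, with a handle; origin under the lens centre

How it is judged:
On the way, in this order (a step that is already met when the one before it is completed fails the run):
1. the straightedge lies flat with a long edge flush against the plinth's front face (x of straightedge_mid in the frame of plinth between -0.0675 and -0.0625 m and y of straightedge_mid in the frame of plinth between -0.04 and 0.04 m and angle between the x axis of straightedge_mid and the y axis of plinth, either way round below 0.02 rad and height (world z) of straightedge_mid below 0.0055 m and angle between straightedge_mid's own z axis and vertical below 0.03 rad), for 0.4 s.
2. with the straightedge still flush, every thimble present stands upright up against its other edge (all of step 1 and x of thimble_a_mid in the frame of plinth between -0.1075 and -0.0985 m and y of thimble_a_mid in the frame of plinth between -0.17 and 0.17 m and angle between each of thimble_a_mid, thimble_b_mid, thimble_c_mid, thimble_d_mid's own z axis and vertical below 0.1 rad and height (world z) of each of thimble_a_mid, thimble_b_mid, thimble_c_mid, thimble_d_mid below 0.017 m and x of thimble_b_mid in the frame of plinth between -0.1075 and -0.0985 m and y of thimble_b_mid in the frame of plinth between -0.17 and 0.17 m and x of thimble_c_mid in the frame of plinth between -0.1075 and -0.0985 m and y of thimble_c_mid in the frame of plinth between -0.17 and 0.17 m and x of thimble_d_mid in the frame of plinth between -0.1075 and -0.0985 m and y of thimble_d_mid in the frame of plinth between -0.17 and 0.17 m and x of thimble_a_mid in the frame of straightedge_mid between -0.13 and 0.13 m and x of thimble_b_mid in the frame of straightedge_mid between -0.13 and 0.13 m and x of thimble_c_mid in the frame of straightedge_mid between -0.13 and 0.13 m and x of thimble_d_mid in the frame of straightedge_mid between -0.13 and 0.13 m), for 0.3 s.
At the end, for the whole second after the job is handed in: Each thimble upright, 50 mm in front of the plinth's face (-6 to +7 mm; -4 to +5 mm while the straightedge lies there, itself flush within 2.5 mm and 0.02 rad, centred within 40 mm); each needle case upright in a bore, foot within 4 mm of its floor; straightedge flat in its tray (x of thimble_a_mid in the frame of plinth between -0.1095 and -0.0965 m and y of thimble_a_mid in the frame of plinth between -0.17 and 0.17 m and angle between each of thimble_a_mid, thimble_b_mid, thimble_c_mid, thimble_d_mid's own z axis and vertical below 0.1 rad and height (world z) of each of thimble_a_mid, thimble_b_mid, thimble_c_mid, thimble_d_mid below 0.017 m and x of thimble_b_mid in the frame of plinth between -0.1095 and -0.0965 m and y of thimble_b_mid in the frame of plinth between -0.17 and 0.17 m and x of thimble_c_mid in the frame of plinth between -0.1095 and -0.0965 m and y of thimble_c_mid in the frame of plinth between -0.17 and 0.17 m and x of thimble_d_mid in the frame of plinth between -0.1095 and -0.0965 m and y of thimble_d_mid in the frame of plinth between -0.17 and 0.17 m and (horizontal distance between case_a_mid and plinth_hole0 below 0.005 m or horizontal distance between case_a_mid and plinth_hole1 below 0.005 m or horizontal distance between case_a_mid and plinth_hole2 below 0.005 m) and z of case_a_mid in the frame of plinth between 0.044 and 0.054 m and angle between each of case_a_mid, case_b_mid, case_c_mid's own z axis and vertical below 0.12 rad and (horizontal distance between case_b_mid and plinth_hole0 below 0.005 m or horizontal distance between case_b_mid and plinth_hole1 below 0.005 m or horizontal distance between case_b_mid and plinth_hole2 below 0.005 m) and z of case_b_mid in the frame of plinth between 0.044 and 0.054 m and (horizontal distance between case_c_mid and plinth_hole0 below 0.005 m or horizontal distance between case_c_mid and plinth_hole1 below 0.005 m or horizontal distance between case_c_mid and plinth_hole2 below 0.005 m) and z of case_c_mid in the frame of plinth between 0.044 and 0.054 m and x of straightedge_mid in the frame of tray_floor between -0.02 and 0.02 m and y of straightedge_mid in the frame of tray_floor between -0.02 and 0.02 m and z of straightedge_mid in the frame of tray_floor below 0.006 m and angle between straightedge_mid's own z axis and vertical below 0.03 rad); the robot touches nothing.
It fails at once if an ornament that has no part in the job is shoved more than 40 mm or knocked over (distance of any of spool, ring_box, darning_egg, bud_vase, loupe from where it was at the start of the episode above 0.04 m or angle between any of spool, ring_box, darning_egg, bud_vase, loupe's own z axis and vertical above 0.6 rad).
Of thimble_a, thimble_b, thimble_c, thimble_d only 2 to 3 are there at a start; the rules pass over those that are not, and their reading is None.
Of case_a, case_b, case_c only 2 to 3 are there at a start; the rules pass over those that are not, and their reading is None.
At some moment in a run one of straightedge, thimble_a, thimble_b, thimble_c, thimble_d may be knocked a few centimetres aside while the robot is not near it.
It also fails if it takes over 210 s, if anything falls off the work surface, if the arm or the gripper's body presses on something with over 40 N, if the wrist force passes 120 N, or if a joint passes its speed limit or range.

## Working session

There is one attempt and no reset: what is moved stays moved. The work goes in short steps, Python scripts to look and compute and a tool call to move; the robot and the scene stay as the last step left them, time stands still between calls to the robot, and variables do not carry over. Pictures are saved under pics/ and viewed, about 12 in all and at most 16, crops included, and the job is handed in when it is done.

Besides the shell and the picture viewer there is one more tool, called after "Emit:" by a JSON object that holds its "api" and its "payload". play_rows: Moves the arm, as the interface text tells. Its arguments: {"type":"object","properties":{"commands":{"type":"array","items":{"type":"object","properties":{"delta_rot":{"type":"array","items":{"type":"number","minimum":-1,"maximum":1}},"travel":{"type":"array","items":{"type":"number","minimum":-1,"maximum":1}},"gripper":{"type":"number"}}}},"force":{"type":"number"}},"required":["commands"]}

```bash
ls; mkdir -p pics
cat > h.py <<'E'
import numpy as np, cv2
from scipy.spatial.transform import Rotation as R
from plant import r, viewer
def cam(s):
    a=np.array(s["attitude"],float)
    M=R.from_quat(a).as_matrix() if a.size==4 else a.reshape(3,3)
    return M,np.array(s["origin"],float)
def ray(s,px,z):
    M,o=cam(s); u,v=px
    d=M@np.array([(u-s["cx"])/s["fx"],-(v-s["cy"])/s["fy"],-1.])
    return o+d*(z-o[2])/d[2]
def cloud(s):
    M,o=cam(s); z=s["z_map"]; v,u=np.mgrid[:z.shape[0],:z.shape[1]]
    p=np.stack([(u-s["cx"])/s["fx"]*z,-(v-s["cy"])/s["fy"]*z,-z],-1)
    return p@M.T+o
def save(s,n): cv2.imwrite(f"pics/{n}.png",s["color"][:,:,::-1])
E
python3 - <<'E'
from h import *
st=r.get_state(); print({k:np.round(v,3) for k,v in st.items()})
for n in ("top","side"):
    s=viewer.snapshot(n); save(s,n+"0"); print(n,[k for k in s],s["origin"],s["attitude"],s["fx"],s["fy"],s["cx"],s["cy"])
    for l,z in [("plinth",0),("plinth_hole0",.04),("straightedge_mid",.009),("tray_floor",.006),("pad",0),("thimble_a_mid",.014),("thimble_b_mid",.014),("thimble_c_mid",.014),("thimble_d_mid",.014),("case_a_mid",.044),("case_b_mid",.044),("case_c_mid",.044),("spool",0)]:
        for d in viewer.pinpoint(n,l): print(l,round(d["conf"],2),np.round(d["at"],1),np.round(ray(s,d["at"],z),4)[:2])
E
```

```text
pics
{'clock': np.float64(0.0), 'q': array([-1.231,  0.69 , -0.194,  1.566,  0.157,  0.902, -0.215]), 'qd': array([-0.002,  0.001, -0.   ,  0.003, -0.   , -0.002, -0.   ]), 'joint_torque': array([ 0.0000e+00, -5.2757e+01, -1.2670e+00, -1.5342e+01, -5.3000e-02,
        7.0000e-03,  0.0000e+00]), 'tool_pos': array([0.188, 0.595, 0.238]), 'eef_rot': array([ 0.152,  0.988, -0.001, -0.   ]), 'contact_force': array([-0.306, -0.832, -0.246]), 'moment': array([-0.031, -0.008, -0.032]), 'opening': np.float64(0.999)}
top ['color', 'z_map', 'fx', 'fy', 'cx', 'cy', 'origin', 'attitude'] [0.51628992 0.01376672 1.15073425] [-0.01102874  0.02473257  0.71487225 -0.69873051] 463.3199283592065 463.3199283592065 274.4271234797997 206.84608396826732
plinth 0.97 [262.2 171.6] [0.663  0.0192]
plinth 0.57 [226.9 168.2] [0.6734 0.107 ]
plinth 0.17 [345.2 257.9] [ 0.4436 -0.1818]
plinth_hole0 0.83 [295.3 160.3] [ 0.6837 -0.0615]
plinth_hole0 0.74 [226.1 168.7] [0.6668 0.1057]
plinth_hole0 0.56 [262.5 164.3] [0.6756 0.0179]
plinth_hole0 0.17 [280.8 122.6] [ 0.7763 -0.0286]
straightedge_mid 0.71 [138.9 247.7] 
[... 534 characters left out ...]
99  0.90460811] 532.3645021354278 532.3645021354278 277.96180772202183 200.6395187623683
plinth 0.78 [312.5 216. ] [0.6601 0.0123]
plinth 0.65 [385.5 257. ] [ 0.7824 -0.1425]
plinth_hole0 0.67 [303.8 178.3] [0.6588 0.1038]
plinth_hole0 0.61 [331.1 222.8] [ 0.6832 -0.0592]
plinth_hole0 0.56 [316.4 198.9] [0.6706 0.0243]
straightedge_mid 0.75 [221.6 148.1] [0.4807 0.3109]
tray_floor 0.86 [219.7 146.3] [0.4767 0.3246]
pad 0.88 [251.9 349.5] [ 0.4719 -0.3152]
thimble_b_mid 0.61 [214.7 256.4] [ 0.4268 -0.0868]
thimble_c_mid 0.69 [229.5 288.5] [ 0.4476 -0.1787]
thimble_d_mid 0.62 [221.8 231.5] [ 0.4489 -0.0147]
case_c_mid 0.6 [305.6 340.4] [ 0.5632 -0.3438]
spool 0.48 [216.8 185.3] [0.4536 0.1666]
```

View pics/top0.png

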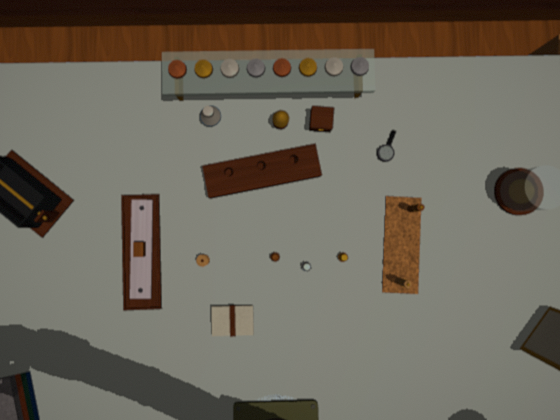

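View pics/side0.png

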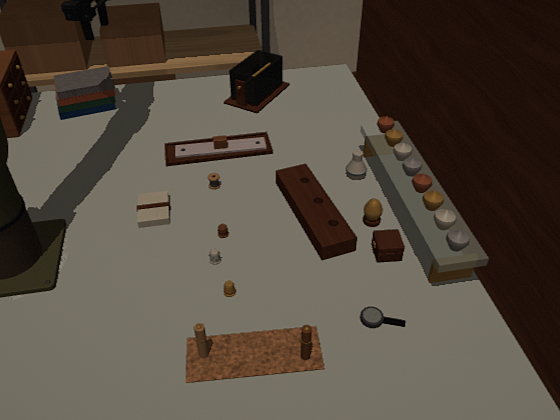

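The top view shows the plinth at about (262,170), tilted, with the tray and straightedge on the left at (140,250). Three thimbles stand at (275,257), (307,266) and (343,257), and the ring at (203,260) is the spool. Two cases stand on the pad at (415,208) and (403,283). The side view agrees. Next I'll measure the geometry from the depth data.

Run:
```python
from h import *
def rect(P):
    (c,w,a)=cv2.minAreaRect((P[:,:2]*1000).astype(np.float32)); return np.round(c,1),np.round(w,1),round(a,2)
for n in ("top","side"):
    s=viewer.snapshot(n); C=cloud(s).reshape(-1,3); ok=s["z_map"].ravel()>0
    def sel(x0,x1,y0,y1,z0,z1): 
        return C[ok&(C[:,0]>x0)&(C[:,0]<x1)&(C[:,1]>y0)&(C[:,1]<y1)&(C[:,2]>z0)&(C[:,2]<z1)]
    t=sel(.3,.8,-.25,.25,-.01,.01); print(n,"table z",np.median(t[:,2]))
    P=sel(.58,.745,-.16,.18,.033,.046); print("plinth",rect(P),np.median(P[:,2]),len(P))
    P=sel(.33,.62,.24,.4,.007,.016); print("tray+bar",rect(P))
    P=sel(.44,.52,.29,.35,.03,.05); print("block",rect(P) if len(P)>4 else 0,len(P),np.median(P[:,2]))
    for nm,x,y,h in [("d",.445,-.01,.028),("b",.426,-.085,.028),("c",.443,-.178,.028),("spool",.45,.165,.03),("ca",.40,-.31,.084),("cc",.562,-.344,.084)]:
        P=sel(x-.04,x+.04,y-.04,y+.04,h-.010,h+.02)
        print(nm,len(P),P.mean(0).round(4) if len(P) else '', P.max(0).round(4) if len(P) else '')
    for l in ("straightedge_mid","tray_floor","plinth"):
        d=viewer.outline_of(n,l)
        if d:
            m=d[0]["pixels"].ravel()&ok; Q=C[m]
            if l=="straightedge_mid": Q=Q[Q[:,2]<.02]
            if l=="plinth": Q=Q[Q[:,2]>.035]
            print(l,round(d[0]["conf"],2),rect(Q),Q[:,2].mean().round(4))
```

```text
top table z -0.0006310475991908593
plinth (array([663.1,  19.5]), array([ 81.3, 280.5]), 10.2) 0.03922883630548801 3657
tray+bar (array([473.4, 320.1]), array([281.6,  93.1]), 0.53)
block (array([480.2, 319.2]), array([25.2, 35.9]), 88.74) 172 0.03713523725442269
d 52 [ 0.4528 -0.007   0.0247] [0.4612 0.0024 0.0307]
b 56 [ 0.4282 -0.0822  0.0256] [ 0.4376 -0.0725  0.0321]
c 55 [ 0.4486 -0.1735  0.0261] [ 0.4572 -0.1646  0.0324]
spool 115 [0.4493 0.1686 0.0295] [0.4634 0.1831 0.0347]
ca 58 [ 0.3869 -0.3081  0.0833] [ 0.3949 -0.3008  0.0918]
cc 55 [ 0.5631 -0.3457  0.0827] [ 0.5716 -0.3385  0.089 ]
straightedge_mid 0.85 (array([479.9, 319.8]), array([ 52.4, 236.3]), 88.57) 0.0112
tray_floor 0.78 (array([471.7, 321.1]), array([ 98.1, 287.3]), 89.87) 0.0067
plinth 0.86 (array([662.9,  19.6]), array([ 80.9, 279.6]), 10.13) 0.0394
side table z -0.0004597779408318514
plinth (array([659.9,  19.9]), array([ 83.1, 287.7]), 9.87) 0.03928066280735759 2946
tray+bar (array([470.3, 318. ]), array([280.8, 101.8]), 0.94)
block (array([477.2, 317.8]), array([31.2, 34.7]), 88.51) 98 0.036541989523409646
d 57 [ 0.4496 -0.0119  0.0245] [ 4.595e-01 -3.000e-04  2.910e-02]
b 75 [ 0.4251 -0.0875  0.0248] [ 0.4367 -0.0772  0.0301]
c 78 [ 0.4458 -0.1788  0.0252] [ 0.4554 -0.1667  0.0318]
spool 91 [0.446  0.1652 0.0284] [0.4596 0.1811 0.0328]
ca 110 [ 0.385  -0.3132  0.0823] [ 0.3937 -0.3025  0.0901]
cc 107 [ 0.5609 -0.3501  0.0821] [ 0.5708 -0.3385  0.0887]
straightedge_mid 0.85 (array([476.5, 318.8]), array([ 59.4, 238.3]), 89.4) 0.0112
tray_floor 0.66 (array([471.8, 317.7]), array([285., 101.]), 0.59) 0.0068
plinth 0.6 (array([660.2,  18.9]), array([ 82.5, 285.2]), 10.29) 0.0393
```

```bash
cat >> h.py <<'E'
U=np.array([np.cos(np.radians(10.2)),np.sin(np.radians(10.2)),0]); V=np.array([-U[1],U[0],0]); PC=np.array([.662,.0195,0])
def pl(x,y,z): return PC+U*x+V*y+np.array([0,0,z])
def plan(target,yaw=None,pose=None):
    """target TCP; yaw = world angle (deg) of tool y. prints shift in tool axes/0.15 and turn/pi"""
    st=r.get_state(); p=np.array(st["tool_pos"]); Q=R.from_quat(st["eef_rot"])
    d=Q.inv().apply(np.array(target)-p)
    M=np.column_stack([Q.as_matrix()]) ; out=d/.15
    y=Q.as_matrix()[:,1]; cur=np.degrees(np.arctan2(y[1],y[0]))
    rot=[0,0,0]
    if yaw is not None:
        a=np.radians(yaw); yy=np.array([np.cos(a),np.sin(a),0]); T=np.column_stack([np.cross(yy,[0,0,-1]),yy,[0,0,-1]])
        rot=(Q.inv()*R.from_matrix(T)).as_rotvec()/np.pi
    print("pos",p.round(4),"yaw",round(cur,2),"shift",out.round(4),"turn",np.round(rot,4),"calls",int(np.ceil(abs(out).max())),"rows",round(np.linalg.norm(d)/.0625,1),"F",np.round(st["contact_force"],1),"open",round(float(st["opening"]),3),"t",round(float(st["clock"]),1))
E
python3 -c "
from h import *
plan([.48,.319,.15],-1.4)"
```

```text
pos [0.1881 0.596  0.2387] yaw 72.48 shift [-2.4114 -1.1755  0.5913] turn [ 0.     -0.      0.4104] calls 3 rows 6.6 F [0.5 0.2 0.3] open 1.0 t 1.8
```

Emit:
{"api": "play_rows", "payload": {"commands": [{"delta_rot": [0, 0, 0], "travel": [-0.4, -0.2, 0], "gripper": 1}, {"delta_rot": [0, 0, 0], "travel": [-0.8, -0.39, 0], "gripper": 1}, {"delta_rot": [0, 0, 0], "travel": [-0.8, -0.39, 0], "gripper": 1}]}}

```text
clock: 2.17
tool_pos: [0.2902, 0.4997, 0.2387]
eef_rot: [0.157, 0.988, -0.001, 0.002]
contact_force: [-0.7, 0.9, 0.3]
opening: 0.996
```

Emit:
{"api": "play_rows", "payload": {"commands": [{"delta_rot": [0, 0, 0], "travel": [-0.4, -0.2, 0], "gripper": 1}, {"delta_rot": [0, 0, 0], "travel": [-0.8, -0.39, 0], "gripper": 1}, {"delta_rot": [0, 0, 0], "travel": [-0.8, -0.39, 0], "gripper": 1}]}}

```text
clock: 2.55
tool_pos: [0.3859, 0.4082, 0.2387]
eef_rot: [0.156, 0.988, -0.001, 0.001]
contact_force: [-0.1, 0.7, 0.2]
opening: 0.998
```

Emit:
{"api": "play_rows", "payload": {"commands": [{"delta_rot": [0, 0, 0.41], "travel": [-0.81, -0.39, 0.2], "gripper": 1}, {"delta_rot": [0, 0, 0.41], "travel": [-0.81, -0.39, 0.2], "gripper": 1}, {"delta_rot": [0, 0, 0.41], "travel": [-0.81, -0.39, 0.2], "gripper": 1}, {"delta_rot": [0, 0, 0.41], "travel": [-0.81, -0.39, 0.2], "gripper": 1}, {"delta_rot": [0, 0, 0.41], "travel": [-0.81, -0.39, 0.2], "gripper": 1}, {"delta_rot": [0, 0, 0.41], "travel": [-0.81, -0.39, 0.2], "gripper": 1}, {"delta_rot": [0, 0, 0.41], "travel": [-0.81, -0.39, 0.2], "gripper": 1}, {"delta_rot": [0, 0, 0.41], "travel": [-0.81, -0.39, 0.2], "gripper": 1}, {"delta_rot": [0, 0, 0.41], "travel": [-0.81, -0.39, 0.2], "gripper": 1}]}}

```text
clock: 3.68
tool_pos: [0.4795, 0.3209, 0.2087]
eef_rot: [0.714, 0.7, 0.0, -0.0]
contact_force: [0.8, -0.9, 0.1]
opening: 1.004
```

Run:
```python
from h import *
s=viewer.snapshot("wrist"); save(s,"w1"); C=cloud(s).reshape(-1,3); print(s["origin"])
B=C[(C[:,2]>.03)&(C[:,2]<.05)&(s["z_map"].ravel()>0)&(abs(C[:,0]-.48)<.06)&(abs(C[:,1]-.319)<.05)]
print(len(B),cv2.minAreaRect((B[:,:2]*1000).astype(np.float32)) if len(B) else 0, np.median(B[:,2]))
for d in viewer.pinpoint("wrist","straightedge_mid"): print(d["conf"],d["at"],ray(s,d["at"],.009))
plan([.48,.319,.012],-1.4)
```

```text
[0.48197874 0.39525656 0.35454897]
944 ((479.45062255859375, 319.79022216796875), (23.615243911743164, 35.53627014160156), 88.7320785522461) 0.037694102103288274
0.64 [277.6, 180.6] [0.48262091 0.31922513 0.009     ]
pos [0.4798 0.3203 0.2087] yaw -1.19 shift [-0.0094  0.0018  1.3115] turn [-0.0001 -0.0002  0.0012] calls 2 rows 3.1 F [ 0.2 -0.   0.8] open 0.998 t 3.8
```

View pics/w1.png

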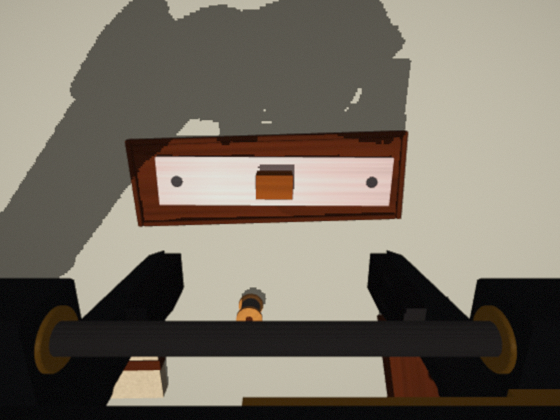

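The wrist view shows the block at about (275,183), centred between the fingers. The measured block position is (0.4795, 0.3198).

Emit:
{"api": "play_rows", "payload": {"commands": [{"delta_rot": [0, 0, 0], "travel": [0, 0, 0.4], "gripper": 1}, {"delta_rot": [0, 0, 0], "travel": [0, 0, 0.8], "gripper": 1}, {"delta_rot": [0, 0, 0], "travel": [0, 0, 0.8], "gripper": 1}]}}

```text
clock: 4.15
tool_pos: [0.4768, 0.3179, 0.0848]
eef_rot: [0.715, 0.699, -0.005, -0.001]
contact_force: [0.7, -0.2, 0.2]
opening: 1.001
```

Emit:
{"api": "play_rows", "payload": {"commands": [{"delta_rot": [0, 0, 0], "travel": [0, 0, 0.25], "gripper": 1}, {"delta_rot": [0, 0, 0], "travel": [0, 0, 0.4], "gripper": 1}, {"delta_rot": [0, 0, 0], "travel": [0, 0, 0.49], "gripper": 1}, {"delta_rot": [0, 0, 0], "travel": [0, 0, 0.49], "gripper": -1}, {"delta_rot": [0, 0, 0], "travel": [0, 0, 0.49], "gripper": -1}, {"delta_rot": [0, 0, 0], "travel": [0, 0, 0.49], "gripper": -1}, {"delta_rot": [0, 0, 0], "travel": [0, 0, 0.49], "gripper": -1}, {"delta_rot": [0, 0, 0], "travel": [0, 0, 0.49], "gripper": -1}, {"delta_rot": [0, 0, 0], "travel": [0, 0, 0.49], "gripper": -1}], "force": 30}}

```text
clock: 5.28
tool_pos: [0.4796, 0.3198, 0.0153]
eef_rot: [0.715, 0.699, -0.0, -0.0]
contact_force: [-1.3, 0.3, 2.2]
opening: 0.405
```

```bash
python3 -c "
from h import *
plan([.48,.32,.2],-79.8)
plan(pl(-.12,0,.1),-79.8)"
```

```text
pos [0.4796 0.3198 0.0153] yaw -1.31 shift [ 1.0000e-03  1.6000e-03 -1.2313e+00] turn [-2.00e-04  2.00e-04  4.36e-01] calls 2 rows 3.0 F [-1.3  0.3  2.2] open 0.405 t 5.3
pos [0.4796 0.3198 0.0153] yaw -1.31 shift [-2.1336  0.477  -0.5648] turn [-2.00e-04  2.00e-04  4.36e-01] calls 3 rows 5.4 F [-1.3  0.3  2.2] open 0.405 t 5.3
```

Emit:
{"api": "play_rows", "payload": {"commands": [{"delta_rot": [0, 0, 0], "travel": [0, 0, -0.1], "gripper": -1}, {"delta_rot": [0, 0, 0], "travel": [0, 0, -0.25], "gripper": -1}, {"delta_rot": [0, 0, 0], "travel": [0, 0, -0.45], "gripper": -1}, {"delta_rot": [0, 0, 0], "travel": [0, 0, -0.56], "gripper": -1}, {"delta_rot": [0, 0, 0], "travel": [-0.15, 0.03, -0.56], "gripper": -1}, {"delta_rot": [0, 0, 0], "travel": [-0.4, 0.1, -0.56], "gripper": -1}, {"delta_rot": [0, 0, 0], "travel": [-0.7, 0.16, -0.56], "gripper": -1}, {"delta_rot": [0, 0, 0], "travel": [-1.0, 0.24, -0.56], "gripper": -1}]}}

```text
clock: 6.28
tool_pos: [0.5125, 0.1678, 0.0994]
eef_rot: [0.715, 0.699, -0.0, -0.0]
contact_force: [0.4, 0.5, -2.3]
opening: 0.402
```

Emit:
{"api": "play_rows", "payload": {"commands": [{"delta_rot": [0, 0, 0.04], "travel": [-0.25, 0.05, 0], "gripper": -1}, {"delta_rot": [0, 0, 0.09], "travel": [-0.5, 0.1, 0], "gripper": -1}, {"delta_rot": [0, 0, 0.14], "travel": [-0.75, 0.15, 0], "gripper": -1}, {"delta_rot": [0, 0, 0.19], "travel": [-0.9, 0.2, 0], "gripper": -1}, {"delta_rot": [0, 0, 0.24], "travel": [-1, 0.22, 0], "gripper": -1}, {"delta_rot": [0, 0, 0.29], "travel": [-1, 0.22, 0], "gripper": -1}, {"delta_rot": [0, 0, 0.34], "travel": [-1, 0.22, 0], "gripper": -1}, {"delta_rot": [0, 0, 0.39], "travel": [-1, 0.22, 0], "gripper": -1}, {"delta_rot": [0, 0, 0.436], "travel": [-1, 0.22, 0], "gripper": -1}, {"delta_rot": [0, 0, 0.436], "travel": [-1, 0.22, 0], "gripper": -1}, {"delta_rot": [0, 0, 0.436], "travel": [-1, 0.22, 0], "gripper": -1}]}}

```text
clock: 7.65
tool_pos: [0.5421, 0.0185, 0.0993]
eef_rot: [0.996, 0.09, -0.0, -0.0]
contact_force: [0.5, 0.2, -2.1]
opening: 0.405
```

```bash
cat >> h.py <<'E'
def plinthfit(s):
    C=cloud(s).reshape(-1,3); ok=s["z_map"].ravel()>0
    X=(C-PC)@U; Y=(C-PC)@V
    P=C[ok&(abs(X)<.06)&(abs(Y)<.16)&(C[:,2]>.033)&(C[:,2]<.046)]
    x=(P-PC)@U; y=(P-PC)@V
    e=[]
    for b in np.arange(-.13,.13,.005):
        m=(y>b)&(y<b+.005)
        if m.sum()>5: e.append([b+.0025,x[m].min()])
    e=np.array(e); k,c=np.polyfit(e[:,0],e[:,1],1)
    for _ in range(3):
        res=abs(e[:,1]-np.polyval([k,c],e[:,0])); k,c=np.polyfit(*e[res<=np.median(res)*2.5+1e-4].T,1)
    return k,c,len(P),np.median(P[:,2]),e
E
python3 - <<'E'
from h import *
plan(pl(-.12,0,.1),-79.8)
s=viewer.snapshot("wrist"); save(s,"w2")
k,c,n,z,e=plinthfit(s); print("slope",k,"front x",c,n,z, e[:,0].min(),e[:,0].max())
for d in viewer.pinpoint("wrist","plinth_hole1"): print(d["conf"],d["at"],((ray(s,d["at"],.04)-PC)@np.c_[U,V]).round(4))
s=viewer.snapshot("top"); k,c,n,z,e=plinthfit(s); print("top slope",k,"front x",c,n,z)
E
```

```text
pos [0.5421 0.0185 0.0993] yaw -79.65 shift [-0.0122  0.1348 -0.005 ] turn [-0.0001  0.      0.0008] calls 1 rows 0.3 F [ 0.5  0.2 -2.1] open 0.405 t 7.7
slope 0.00046420980420931556 front x -0.03917625874333031 47962 0.03973574847956496 -0.1275 0.12750000000000022
top slope 0.0027342660207171 front x -0.03843772074886264 3501 0.039324853440798835
```

View pics/w2.png

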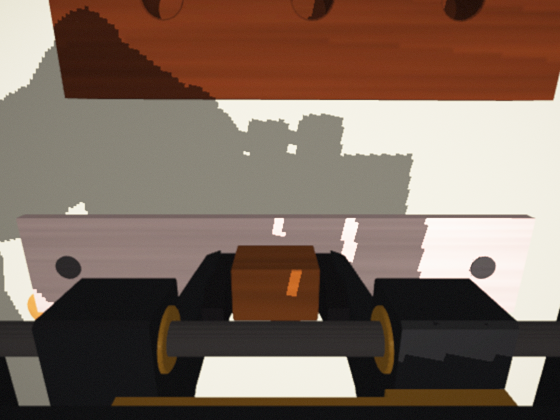

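The wrist view shows the bar's far edge at row 217, parallel to the plinth's front edge at row 99. The three bores are at the top, near columns 163, 312 and 465. The fit confirms the yaw and puts the front face at -39.2 mm in my frame. I'll lower the bar and move forward.

Emit:
{"api": "play_rows", "payload": {"commands": [{"delta_rot": [0, 0, 0], "travel": [0, 0.13, 0.1], "gripper": -1}, {"delta_rot": [0, 0, 0], "travel": [0, 0.13, 0.3], "gripper": -1}, {"delta_rot": [0, 0, 0], "travel": [0, 0.13, 0.45], "gripper": -1}, {"delta_rot": [0, 0, 0], "travel": [0, 0.13, 0.55], "gripper": -1}, {"delta_rot": [0, 0, 0], "travel": [0, 0.13, 0.585], "gripper": -1}, {"delta_rot": [0, 0, 0], "travel": [0.1, 0.13, 0.585], "gripper": -1}, {"delta_rot": [0, 0, 0], "travel": [0.2, 0.13, 0.585], "gripper": -1}, {"delta_rot": [0, 0, 0], "travel": [0.28, 0.13, 0.585], "gripper": -1}, {"delta_rot": [0, 0, 0], "travel": [0.31, 0.13, 0.59], "gripper": -1}, {"delta_rot": [0, 0, 0], "travel": [0.31, 0.13, 0.595], "gripper": -1}, {"delta_rot": [0, 0, 0], "travel": [0.31, 0.13, 0.6], "gripper": -1}]}}

```text
clock: 9.18
tool_pos: [0.5906, 0.0073, 0.0093]
eef_rot: [0.996, 0.089, -0.0, -0.0]
contact_force: [-1.3, 0.5, 4.8]
opening: 0.404
```

```bash
sed -i 's/PC=np.array(\[.662,.0195/PC=np.array([.6628,.0196/' h.py; python3 -c "
from h import *
plan(pl(-.065,0,.0093),-79.8)"
```

```text
pos [0.5906 0.0073 0.0093] yaw -79.82 shift [0.0548 0.0042 0.0001] turn [-0.0001  0.0003 -0.0001] calls 1 rows 0.1 F [-1.3  0.5  4.8] open 0.404 t 9.2
```

Emit:
{"api": "play_rows", "payload": {"commands": [{"delta_rot": [0, 0, 0], "travel": [0.02, 0, 0], "gripper": -1}, {"delta_rot": [0, 0, 0], "travel": [0.04, 0, 0], "gripper": -1}, {"delta_rot": [0, 0, 0], "travel": [0.055, 0, 0], "gripper": -1}, {"delta_rot": [0, 0, 0], "travel": [0.055, 0, 0], "gripper": -1}]}}

```text
clock: 9.68
tool_pos: [0.5978, 0.0085, 0.0093]
eef_rot: [0.996, 0.089, -0.002, -0.0]
contact_force: [-6.3, -1.5, 4.3]
opening: 0.405
```

Emit:
{"api": "play_rows", "payload": {"commands": [{"delta_rot": [0, 0, 0], "travel": [0.01, 0, 0], "gripper": -1}, {"delta_rot": [0, 0, 0], "travel": [0.01, 0, 0], "gripper": -1}]}}

```text
clock: 9.93
tool_pos: [0.5978, 0.0085, 0.0093]
eef_rot: [0.996, 0.088, -0.003, -0.0]
contact_force: [-7.9, -1.2, 8.2]
opening: 0.402
```

Emit:
{"api": "play_rows", "payload": {"commands": [{"delta_rot": [0, 0, 0], "travel": [0.01, 0, 0], "gripper": -1}, {"delta_rot": [0, 0, 0], "travel": [0.01, 0, 0], "gripper": -1}]}}

```text
clock: 10.18
tool_pos: [0.5978, 0.0085, 0.0094]
eef_rot: [0.996, 0.088, -0.004, -0.0]
contact_force: [-11.6, -1.6, 11.3]
opening: 0.406
```

Contact at x = 0.5978 with a firm press, so the bar is flush. Releasing and checking.

Emit:
{"api": "play_rows", "payload": {"commands": [{"delta_rot": [0, 0, 0], "travel": [-0.01, 0, 0], "gripper": -1}, {"delta_rot": [0, 0, 0], "travel": [-0.01, 0, 0], "gripper": 0}, {"delta_rot": [0, 0, 0], "travel": [-0.01, 0, 0], "gripper": 0}, {"delta_rot": [0, 0, 0], "travel": [-0.01, 0, 0], "gripper": 0.2}, {"delta_rot": [0, 0, 0], "travel": [-0.01, 0, -0.1], "gripper": 0.2}, {"delta_rot": [0, 0, 0], "travel": [-0.01, 0, -0.3], "gripper": 0.2}, {"delta_rot": [0, 0, 0], "travel": [-0.2, 0, -0.7], "gripper": 0.2}, {"delta_rot": [0, 0, 0], "travel": [-0.5, 0, -0.9], "gripper": 0.2}, {"delta_rot": [0, 0, 0], "travel": [-0.5, 0, -0.9], "gripper": 0.2}]}}

```text
clock: 11.3
tool_pos: [0.5266, -0.005, 0.1474]
eef_rot: [0.996, 0.087, 0.001, -0.0]
contact_force: [0.1, -0.3, -0.3]
opening: 0.601
```

```bash
cat >> h.py <<'E'
def barfit(s):
    """straightedge pose in plinth frame from bar-top depth + network mask"""
    C=cloud(s).reshape(-1,3); ok=s["z_map"].ravel()>0
    D=(C-PC)@np.c_[U,V]
    m=ok&(C[:,2]>.003)&(C[:,2]<.010)&(D[:,0]<-.042)&(D[:,0]>-.095)&(abs(D[:,1])<.16)
    c,w,a=cv2.minAreaRect((D[m]*1000).astype(np.float32)); return np.round(c,1),np.round(w,1),round(a,2)
E
python3 - <<'E'
from h import *
s=viewer.snapshot("wrist"); save(s,"w3"); print(barfit(s),plinthfit(s)[:4])
t=viewer.snapshot("top"); print(barfit(t)); save(t,"t3")
C=cloud(s); D=(C-PC)@np.c_[U,V]
for d in viewer.pinpoint("wrist","plinth_hole0"): print(round(d["conf"],2),d["at"],((ray(s,d["at"],.04)-PC)@np.c_[U,V]).round(4))
for y in (-.08,0,.08):
    m=(abs(D[...,0]-.012)<.016)&(abs(D[...,1]-y)<.016)&(s["z_map"]>0)
    print("hole",y,m.sum(),(m&(C[...,2]<.033)).sum())
for nm in ("thimble_b_mid","thimble_c_mid","thimble_d_mid"):
    for d in viewer.pinpoint("top",nm)[:2]: print(nm,round(d["conf"],2),ray(t,d["at"],.014).round(4))
plan(pl(-.065,0,.2),-79.8)
E
```

```text
(array([-65.9,  -1. ]), array([241.2,  47.6]), 89.92) (np.float64(0.000442618441883942), np.float64(-0.040290059610239834), 29548, np.float64(0.03970967889466892))
(array([-65.9,   0.2]), array([319.8,  48.8]), 89.55)
hole -0.08 560 50
hole 0 570 56
hole 0.08 585 59
thimble_b_mid 0.53 [ 0.4266 -0.0842  0.014 ]
thimble_c_mid 0.62 [ 0.4463 -0.1765  0.014 ]
pos [ 0.5293 -0.0036  0.1435] yaw -79.75 shift [ 0.4696  0.006  -0.377 ] turn [-0.      0.0001  0.0003] calls 1 rows 1.4 F [-0.4  0.7  0.4] open 0.6 t 11.6
```

View pics/w3.png

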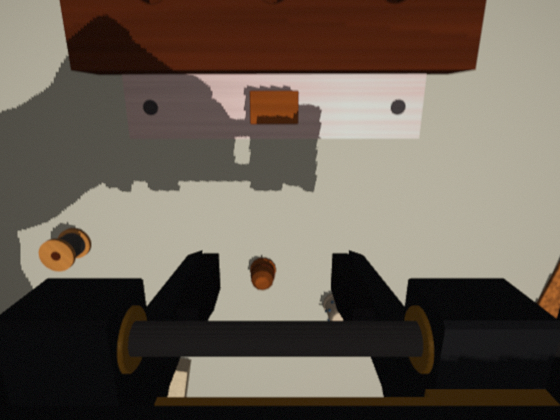

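The wrist view shows the bar flush along the plinth front at rows 72–137, with the block at (274,106). Thimble d is at (262,272) and the spool at (65,250). Next I'll measure the thimbles.

```bash
cat >> h.py <<'E'
def crown(s,x,y,rad=.03,z0=.022,z1=.034):
    C=cloud(s).reshape(-1,3); ok=s["z_map"].ravel()>0
    P=C[ok&(np.hypot(C[:,0]-x,C[:,1]-y)<rad)&(C[:,2]>z0)&(C[:,2]<z1)]
    if len(P)<8: return None
    (cx,cy),rr=cv2.minEnclosingCircle((P[:,:2]*1000).astype(np.float32))
    return np.round([cx,cy,rr],1),len(P),P[:,2].max().round(4),P[:,:2].mean(0).round(4)
E
python3 - <<'E'
from h import *
s=viewer.snapshot("wrist"); t=viewer.snapshot("top")
for x,y in [(.45,-.009),(.427,-.084),(.447,-.176)]: print(crown(s,x,y),crown(t,x,y))
plan([.451,-.009,.06],-79.8)
E
```

```text
(array([452.4,  -8. ,   9.9]), 353, np.float64(0.0297), array([ 0.4543, -0.0078])) None
(array([432.2, -78.8,   5.3]), 69, np.float64(0.0284), array([ 0.4335, -0.0787])) (array([427.8, -82. ,  10.3]), 53, np.float64(0.0307), array([ 0.428 , -0.0825]))
None (array([ 447.9, -174.4,    9.7]), 49, np.float64(0.0313), array([ 0.4482, -0.1735]))
pos [ 0.529  -0.0038  0.1435] yaw -79.77 shift [-0.5174 -0.058   0.5568] turn [0.     0.0002 0.0002] calls 1 rows 1.8 F [ 0.5 -0.3 -0.6] open 0.597 t 11.7
```

Emit:
{"api": "play_rows", "payload": {"commands": [{"delta_rot": [0, 0, 0], "travel": [-0.3, -0.04, 0.1], "gripper": 0.2}, {"delta_rot": [0, 0, 0], "travel": [-0.51, -0.063, 0.3], "gripper": 0.2}, {"delta_rot": [0, 0, 0], "travel": [-0.51, -0.063, 0.6], "gripper": 0.2}, {"delta_rot": [0, 0, 0], "travel": [-0.51, -0.063, 0.85], "gripper": 0.2}, {"delta_rot": [0, 0, 0], "travel": [-0.51, -0.063, 0.915], "gripper": 0.2}, {"delta_rot": [0, 0, 0], "travel": [-0.51, -0.063, 0.915], "gripper": -1}, {"delta_rot": [0, 0, 0], "travel": [-0.51, -0.063, 0.915], "gripper": -1}, {"delta_rot": [0, 0, 0], "travel": [-0.51, -0.063, 0.915], "gripper": -1}, {"delta_rot": [0, 0, 0], "travel": [-0.51, -0.063, 0.915], "gripper": -1}, {"delta_rot": [0, 0, 0], "travel": [-0.51, -0.063, 0.915], "gripper": -1}], "force": 10}}

```text
clock: 12.95
tool_pos: [0.4574, -0.0081, 0.0117]
eef_rot: [0.996, 0.089, -0.005, -0.001]
contact_force: [-0.1, 0.3, 5.3]
opening: 0.232
```

```bash
python3 -c "
from h import *
plan(pl(-.125,.08,.05),-79.8)"
```

```text
pos [ 0.4574 -0.0081  0.0117] yaw -79.8 shift [ 0.5445 -0.4734 -0.2593] turn [-0.0007  0.003  -0.    ] calls 1 rows 1.8 F [-0.1  0.3  5.3] open 0.232 t 12.9
```

```bash
python3 -c "
from h import *
print(np.round(r.get_state()['q'],3))
s=viewer.snapshot('wrist'); save(s,'w4'); plan([.452,-.008,.006],-79.8); print(np.round(r.get_state()['moment'],2))"
```

```text
[-0.109  0.935  0.044  2.193 -1.     0.043 -0.476]
pos [ 0.4574 -0.0081  0.0117] yaw -79.8 shift [-0.0352 -0.0072  0.0385] turn [-0.0007  0.003   0.    ] calls 1 rows 0.1 F [-0.   0.3  6.9] open 0.234 t 13.0
[ 0.04  0.22 -0.03]
```

View pics/w4.png

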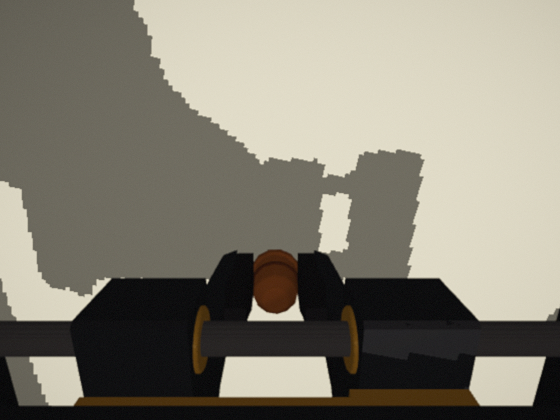

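The wrist picture shows thimble d held between the pads at (276,282). The pose fell about 5 mm short because q6 is at its lower limit (close-in pose), so closer thimbles will need the tool tilted about the jaw axis. The grasp is sound, so I'll carry d over.

Emit:
{"api": "play_rows", "payload": {"commands": [{"delta_rot": [0, 0, 0], "travel": [0, 0, -0.15], "gripper": -1}, {"delta_rot": [0, 0, 0], "travel": [0.05, 0, -0.26], "gripper": -1}, {"delta_rot": [0, 0, 0], "travel": [0.2, -0.15, -0.26], "gripper": -1}, {"delta_rot": [0, 0, 0], "travel": [0.4, -0.35, -0.26], "gripper": -1}, {"delta_rot": [0, 0, 0], "travel": [0.53, -0.46, -0.26], "gripper": -1}, {"delta_rot": [0, 0, 0], "travel": [0.545, -0.473, -0.26], "gripper": -1}, {"delta_rot": [0, 0, 0], "travel": [0.545, -0.473, -0.26], "gripper": -1}]}}

```text
clock: 13.88
tool_pos: [0.5246, 0.075, 0.0494]
eef_rot: [0.996, 0.088, -0.006, -0.0]
contact_force: [0.0, -0.8, -0.4]
opening: 0.235
```

```bash
python3 -c "
from h import *
print(np.round(r.get_state()['q'],3))
plan(pl(-.110,.08,.0125),-79.8)
s=viewer.snapshot('wrist'); st=r.get_state(); p=np.array(st['tool_pos'])
print(p, crown(s,p[0],p[1],.025,p[2]+.005,p[2]+.03), barfit(s))"
```

```text
[-0.474  0.938  0.428  1.988 -0.922  0.435 -0.726]
pos [0.5246 0.075  0.0494] yaw -79.85 shift [ 0.111  -0.0066  0.2448] turn [-0.0004  0.0036 -0.0003] calls 1 rows 0.6 F [ 0.  -0.8 -0.4] open 0.235 t 13.9
[0.52439236 0.07448124 0.04948876] (array([532.3,  76. ,  22.5]), 3817, np.float64(0.0795), array([0.5285, 0.075 ])) (array([-66.1,  18.3]), array([202.3,  47.7]), 89.99)
```

Emit:
{"api": "play_rows", "payload": {"commands": [{"delta_rot": [0, 0, 0], "travel": [0.06, 0, 0.08], "gripper": -1}, {"delta_rot": [0, 0, 0], "travel": [0.11, 0, 0.17], "gripper": -1}, {"delta_rot": [0, 0, 0], "travel": [0.11, 0, 0.23], "gripper": -1}, {"delta_rot": [0, 0, 0], "travel": [0.11, 0, 0.25], "gripper": -1}, {"delta_rot": [0, 0, 0], "travel": [0.13, 0, 0.25], "gripper": -1}, {"delta_rot": [0, 0, 0], "travel": [0.15, 0, 0.25], "gripper": -1}, {"delta_rot": [0, 0, 0], "travel": [0.165, 0, 0.25], "gripper": -1}, {"delta_rot": [0, 0, 0], "travel": [0.165, 0, 0.25], "gripper": -1}]}}

```text
clock: 14.92
tool_pos: [0.5496, 0.0805, 0.0117]
eef_rot: [0.996, 0.089, -0.005, -0.001]
contact_force: [-0.1, 0.2, -0.7]
opening: 0.24
```

Emit:
{"api": "play_rows", "payload": {"commands": [{"delta_rot": [0, 0, 0], "travel": [0.013, 0, 0], "gripper": -1}, {"delta_rot": [0, 0, 0], "travel": [0.013, 0, 0], "gripper": -1}]}}

```text
clock: 15.18
tool_pos: [0.5515, 0.0808, 0.0117]
eef_rot: [0.996, 0.089, -0.005, -0.001]
contact_force: [-0.1, -0.1, 0.1]
opening: 0.235
```

Emit:
{"api": "play_rows", "payload": {"commands": [{"delta_rot": [0, 0, 0], "travel": [0.013, 0, 0], "gripper": -1}, {"delta_rot": [0, 0, 0], "travel": [0.013, 0, 0], "gripper": -1}]}}

```text
clock: 15.42
tool_pos: [0.5532, 0.0811, 0.0116]
eef_rot: [0.996, 0.089, -0.005, -0.001]
contact_force: [-0.3, -0.9, 0.5]
opening: 0.233
```

Emit:
{"api": "play_rows", "payload": {"commands": [{"delta_rot": [0, 0, 0], "travel": [0.01, 0, 0], "gripper": -1}, {"delta_rot": [0, 0, 0], "travel": [0.01, 0, 0], "gripper": -1}]}}

```text
clock: 15.68
tool_pos: [0.5535, 0.0812, 0.0117]
eef_rot: [0.996, 0.089, -0.006, -0.001]
contact_force: [-3.8, -0.4, 3.0]
opening: 0.232
```

Emit:
{"api": "play_rows", "payload": {"commands": [{"delta_rot": [0, 0, 0], "travel": [0.01, 0, 0], "gripper": -1}, {"delta_rot": [0, 0, 0], "travel": [0.01, 0, 0], "gripper": -1}]}}

```text
clock: 15.92
tool_pos: [0.5541, 0.0813, 0.0117]
eef_rot: [0.996, 0.089, -0.007, -0.001]
contact_force: [-6.2, -1.0, 5.7]
opening: 0.23
```

```bash
python3 -c "
from h import *
plan(pl(-.0975,.08,.0115),-79.8)
s=viewer.snapshot('wrist'); save(s,'w5'); print(barfit(s))"
```

```text
pos [0.5541 0.0813 0.0117] yaw -79.82 shift [-0.0095 -0.0002  0.0013] turn [-0.0009  0.0045 -0.0001] calls 1 rows 0.0 F [-6.2 -1.   5.7] open 0.23 t 15.9
(array([-70.7,  30.1]), array([ 48.6, 178.5]), 0.01)
```

View pics/w5.png

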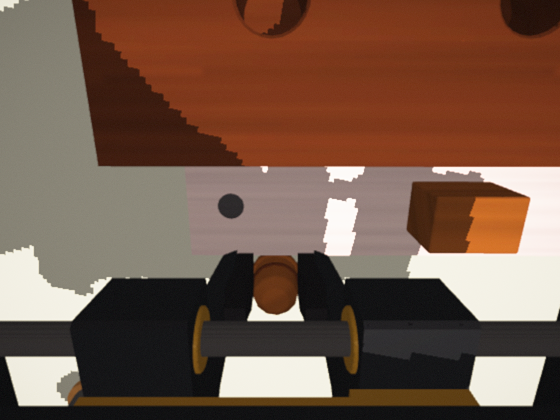

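Thimble d is at (276,282), pressed against the bar's front edge at row 255. Releasing and going for b with a 10° tilt.

Emit:
{"api": "play_rows", "payload": {"commands": [{"delta_rot": [0, 0, 0], "travel": [-0.015, 0, 0], "gripper": -1}, {"delta_rot": [0, 0, 0], "travel": [-0.015, 0, 0], "gripper": -0.3}, {"delta_rot": [0, 0, 0], "travel": [-0.015, 0, 0], "gripper": -0.2}, {"delta_rot": [0, 0, 0], "travel": [-0.015, 0, 0], "gripper": -0.2}, {"delta_rot": [0, 0, 0], "travel": [-0.015, 0, -0.15], "gripper": -0.2}, {"delta_rot": [0, 0, 0], "travel": [-0.015, 0, -0.4], "gripper": -0.2}, {"delta_rot": [0, 0, 0], "travel": [-0.3, 0.3, -0.6], "gripper": 0.2}, {"delta_rot": [0, 0, 0], "travel": [-0.6, 0.7, -0.7], "gripper": 0.2}, {"delta_rot": [0, 0, 0], "travel": [-0.7, 0.8, -0.7], "gripper": 0.2}, {"delta_rot": [0, 0, 0], "travel": [-0.7, 0.8, -0.7], "gripper": 0.2}]}}

```text
clock: 17.23
tool_pos: [0.474, -0.0586, 0.1185]
eef_rot: [0.996, 0.085, -0.005, 0.0]
contact_force: [0.0, 1.2, -0.3]
opening: 0.601
```

```bash
cat >> h.py <<'E'
def plant(target,yaw,tilt):
    """as plan, with tilt deg about tool y; shift is for the current tool axes"""
    st=r.get_state(); p=np.array(st["tool_pos"]); Q=R.from_quat(st["eef_rot"])
    a=np.radians(yaw); yy=np.array([np.cos(a),np.sin(a),0]); T=np.column_stack([np.cross(yy,[0,0,-1]),yy,[0,0,-1]])
    rot=(Q.inv()*R.from_matrix(T)*R.from_euler('y',tilt,degrees=True)).as_rotvec()/np.pi
    print("pos",p.round(4),"shift",(Q.inv().apply(np.array(target)-p)/.15).round(4),"turn",rot.round(4),"F",np.round(st["contact_force"],1),"open",round(float(st["opening"]),3),"t",round(float(st["clock"]),1))
E
python3 - <<'E'
from h import *
s=viewer.snapshot('wrist'); t=viewer.snapshot("top")
for x,y in [(.427,-.084),(.447,-.176),tuple(pl(-.1025,.08,0)[:2])]: print(crown(s,x,y),crown(t,x,y))
print(barfit(s),barfit(t))
plant([.427,-.082,.08],-79.8,-10); plant([.427,-.082,.0095],-79.8,-10)
E
```

```text
(array([428.7, -84. ,  10.6]), 450, np.float64(0.0301), array([ 0.4296, -0.0833])) None
(array([ 448.2, -175. ,   10. ]), 477, np.float64(0.0297), array([ 0.4496, -0.1735])) None
(array([547.8,  78. ,  10. ]), 743, np.float64(0.0298), array([0.5479, 0.0766])) (array([549. ,  79.2,   9.2]), 48, np.float64(0.0308), array([0.5485, 0.0791]))
(array([-76.8,  -0.6]), array([241.2,  37.1]), 89.69) (array([-67.8,  -0.4]), array([ 51.5, 317.1]), 0.01)
pos [ 0.4759 -0.0547  0.1175] shift [-0.3506  0.1223  0.2532] turn [-0.0009 -0.0526  0.    ] F [1.2 0.6 0.1] open 0.6 t 17.3
pos [ 0.4759 -0.0547  0.1175] shift [-0.3463  0.1236  0.7231] turn [-0.0009 -0.0526  0.    ] F [1.2 0.6 0.1] open 0.6 t 17.3
```

Emit:
{"api": "play_rows", "payload": {"commands": [{"delta_rot": [0, -0.026, 0], "travel": [-0.2, 0.08, 0.1], "gripper": 0.2}, {"delta_rot": [0, -0.053, 0], "travel": [-0.343, 0.13, 0.25], "gripper": 0.2}, {"delta_rot": [0, -0.053, 0], "travel": [-0.343, 0.13, 0.25], "gripper": 0.2}, {"delta_rot": [0, -0.053, 0], "travel": [-0.343, 0.13, 0.5], "gripper": 0.2}, {"delta_rot": [0, -0.053, 0], "travel": [-0.342, 0.13, 0.66], "gripper": 0.2}, {"delta_rot": [0, -0.053, 0], "travel": [-0.342, 0.13, 0.725], "gripper": 0.2}, {"delta_rot": [0, -0.053, 0], "travel": [-0.342, 0.13, 0.725], "gripper": 0.2}]}}

```text
clock: 18.2
tool_pos: [0.4277, -0.0827, 0.0094]
eef_rot: [0.992, 0.089, -0.088, 0.007]
contact_force: [0.1, -0.1, -0.3]
opening: 0.601
```

Run:
```python
from h import *
print(np.round(r.get_state()['q'],3)); plant([.428,-.083,.0095],-79.8,-10)
```

```text
[-0.152  0.999  0.353  2.118 -0.846  0.342 -0.483]
pos [ 0.4277 -0.0827  0.0094] shift [ 0.0017  0.0021 -0.0012] turn [-0.0007  0.0004  0.0004] F [ 0.1 -0.1 -0.3] open 0.601 t 18.2
```

Emit:
{"api": "play_rows", "payload": {"commands": [{"delta_rot": [0, 0, 0], "travel": [0, 0, 0], "gripper": -1}, {"delta_rot": [0, 0, 0], "travel": [0, 0, 0], "gripper": -1}, {"delta_rot": [0, 0, 0], "travel": [0, 0, 0], "gripper": -1}, {"delta_rot": [0, 0, 0], "travel": [0, 0, 0], "gripper": -1}, {"delta_rot": [0, 0, 0], "travel": [0, 0, 0], "gripper": -1}]}}

```text
clock: 18.82
tool_pos: [0.4273, -0.0833, 0.0095]
eef_rot: [0.992, 0.089, -0.088, 0.007]
contact_force: [0.6, 0.9, 4.9]
opening: 0.235
```

Run:
```python
from h import *
p=np.array(r.get_state()['tool_pos'])
for t in (p+[0,0,.05],pl(-.125,0,.06),pl(-.115,0,.012),pl(-.115,0,.0095),pl(-.105,0,.0095)): plant(t,-79.8,-10)
```

```text
pos [ 0.4273 -0.0833  0.0095] shift [-0.0584 -0.0007 -0.3282] turn [-0.0007  0.0005  0.0001] F [0.6 0.9 4.9] open 0.235 t 18.8
pos [ 0.4273 -0.0833  0.0095] shift [ 0.7617 -0.3978 -0.4766] turn [-0.0007  0.0005  0.0001] F [0.6 0.9 4.9] open 0.235 t 18.8
pos [ 0.4273 -0.0833  0.0095] shift [ 0.8834 -0.3971 -0.1733] turn [-0.0007  0.0005  0.0001] F [0.6 0.9 4.9] open 0.235 t 18.8
pos [ 0.4273 -0.0833  0.0095] shift [ 0.8863 -0.3971 -0.1569] turn [-0.0007  0.0005  0.0001] F [0.6 0.9 4.9] open 0.235 t 18.8
pos [ 0.4273 -0.0833  0.0095] shift [ 0.9519 -0.3971 -0.1686] turn [-0.0007  0.0005  0.0001] F [0.6 0.9 4.9] open 0.235 t 18.8
```

Emit:
{"api": "play_rows", "payload": {"commands": [{"delta_rot": [0, 0, 0], "travel": [-0.02, 0, -0.15], "gripper": -1}, {"delta_rot": [0, 0, 0], "travel": [-0.05, 0, -0.33], "gripper": -1}, {"delta_rot": [0, 0, 0], "travel": [0.2, -0.1, -0.38], "gripper": -1}, {"delta_rot": [0, 0, 0], "travel": [0.5, -0.28, -0.43], "gripper": -1}, {"delta_rot": [0, 0, 0], "travel": [0.72, -0.38, -0.47], "gripper": -1}, {"delta_rot": [0, 0, 0], "travel": [0.76, -0.397, -0.47], "gripper": -1}, {"delta_rot": [0, 0, 0], "travel": [0.82, -0.397, -0.33], "gripper": -1}, {"delta_rot": [0, 0, 0], "travel": [0.86, -0.397, -0.23], "gripper": -1}, {"delta_rot": [0, 0, 0], "travel": [0.883, -0.397, -0.173], "gripper": -1}, {"delta_rot": [0, 0, 0], "travel": [0.886, -0.397, -0.156], "gripper": -1}, {"delta_rot": [0, 0, 0], "travel": [0.92, -0.397, -0.162], "gripper": -1}, {"delta_rot": [0, 0, 0], "travel": [0.95, -0.397, -0.168], "gripper": -1}]}}

```text
clock: 20.32
tool_pos: [0.5588, 0.0004, 0.0092]
eef_rot: [0.992, 0.088, -0.088, 0.007]
contact_force: [-1.2, -0.5, 0.9]
opening: 0.234
```

Emit:
{"api": "play_rows", "payload": {"commands": [{"delta_rot": [0, 0, 0], "travel": [0.01, 0, -0.002], "gripper": -1}, {"delta_rot": [0, 0, 0], "travel": [0.01, 0, -0.002], "gripper": -1}]}}

```text
clock: 20.58
tool_pos: [0.5608, 0.001, 0.0092]
eef_rot: [0.992, 0.089, -0.088, 0.007]
contact_force: [-0.7, -0.1, 1.2]
opening: 0.233
```

Emit:
{"api": "play_rows", "payload": {"commands": [{"delta_rot": [0, 0, 0], "travel": [0.01, 0, -0.002], "gripper": -1}, {"delta_rot": [0, 0, 0], "travel": [0.01, 0, -0.002], "gripper": -1}]}}

```text
clock: 20.82
tool_pos: [0.562, 0.0015, 0.0091]
eef_rot: [0.992, 0.089, -0.088, 0.007]
contact_force: [0.1, 0.6, 1.3]
opening: 0.232
```

Run:
```python
from h import *
plant(pl(-.1025,0,.0095),-79.8,-10)
```

```text
pos [0.562  0.0015 0.0091] shift [-0.001   0.0004 -0.0022] turn [-0.0007  0.0007  0.0001] F [0.1 0.6 1.3] open 0.232 t 20.8
```

Emit:
{"api": "play_rows", "payload": {"commands": [{"delta_rot": [0, 0, 0], "travel": [0.01, 0, -0.002], "gripper": -1}, {"delta_rot": [0, 0, 0], "travel": [0.01, 0, -0.002], "gripper": -1}]}}

```text
clock: 21.08
tool_pos: [0.5623, 0.0016, 0.0092]
eef_rot: [0.992, 0.088, -0.089, 0.007]
contact_force: [-4.1, -0.3, 3.5]
opening: 0.231
```

Emit:
{"api": "play_rows", "payload": {"commands": [{"delta_rot": [0, 0, 0], "travel": [0.007, 0, -0.001], "gripper": -1}, {"delta_rot": [0, 0, 0], "travel": [0.007, 0, -0.001], "gripper": -1}]}}

```text
clock: 21.32
tool_pos: [0.5625, 0.0016, 0.0092]
eef_rot: [0.992, 0.088, -0.09, 0.007]
contact_force: [-6.1, -1.2, 5.1]
opening: 0.236
```

Emit:
{"api": "play_rows", "payload": {"commands": [{"delta_rot": [0, 0, 0], "travel": [-0.012, 0, 0.002], "gripper": -1}, {"delta_rot": [0, 0, 0], "travel": [-0.012, 0, 0.002], "gripper": -0.3}, {"delta_rot": [0, 0, 0], "travel": [-0.012, 0, 0.002], "gripper": -0.2}, {"delta_rot": [0, 0, 0], "travel": [-0.012, 0, 0.002], "gripper": -0.2}, {"delta_rot": [0, 0, 0], "travel": [-0.04, 0, -0.15], "gripper": -0.2}, {"delta_rot": [0, 0, 0], "travel": [-0.08, 0, -0.38], "gripper": -0.2}, {"delta_rot": [0, 0, 0], "travel": [-0.3, 0.3, -0.5], "gripper": 0.2}, {"delta_rot": [0, 0, 0], "travel": [-0.5, 0.7, -0.5], "gripper": 0.2}, {"delta_rot": [0, 0, 0], "travel": [-0.6, 0.9, -0.5], "gripper": 0.2}, {"delta_rot": [0, 0, 0], "travel": [-0.6, 0.9, -0.5], "gripper": 0.2}]}}

```text
clock: 22.58
tool_pos: [0.5135, -0.149, 0.101]
eef_rot: [0.993, 0.085, -0.087, 0.008]
contact_force: [-0.0, 0.9, 0.4]
opening: 0.597
```

Run:
```python
from h import *
s=viewer.snapshot('wrist'); t=viewer.snapshot("top"); save(s,"w6")
for x,y in [(.447,-.176),tuple(pl(-.1025,0,0)[:2]),tuple(pl(-.1025,.08,0)[:2])]:
    for c in (s,t):
        k=crown(c,x,y); print(k, ((np.r_[k[0][:2]/1000,0]-PC)@np.c_[U,V]).round(4) if k else '')
for z in (.07,.0095): plant([.448,-.1755,z],-79.8,-10)
```

```text
(array([ 448.8, -175.4,    9.9]), 446, np.float64(0.0293), array([ 0.4507, -0.1749])) [-0.2451 -0.154 ]
(array([ 448.3, -173.9,    9.4]), 48, np.float64(0.0327), array([ 0.4481, -0.1739])) [-0.2454 -0.1525]
(array([5.721e+02, 2.000e-01, 2.020e+01]), 1272, np.float64(0.0334), array([ 0.5683, -0.0017])) [-0.0927 -0.003 ]
(array([573.3,   2.9,  19.9]), 59, np.float64(0.0338), array([0.5693, 0.0022])) [-0.091  -0.0006]
None 
(array([549.1,  79.1,   9.2]), 45, np.float64(0.0302), array([0.549 , 0.0794])) [-0.1014  0.0787]
pos [ 0.5148 -0.1441  0.0995] shift [-0.4339  0.1279  0.2759] turn [-0.0008  0.0002  0.    ] F [-0.2  0.3 -0.5] open 0.602 t 22.7
pos [ 0.5148 -0.1441  0.0995] shift [-0.3636  0.1289  0.6731] turn [-0.0008  0.0002  0.    ] F [-0.2  0.3 -0.5] open 0.602 t 22.7
```

View pics/w6.png

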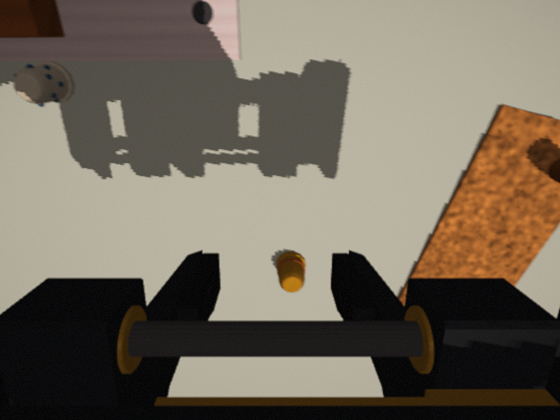

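The wrist view shows porcelain thimble b standing against the bar at (42,83) and brass c at (291,272), with the pad to the right. Grasping c at (0.448, -0.1755).

Emit:
{"api": "play_rows", "payload": {"commands": [{"delta_rot": [0, 0, 0], "travel": [-0.3, 0.1, 0.15], "gripper": 0.2}, {"delta_rot": [0, 0, 0], "travel": [-0.43, 0.128, 0.28], "gripper": 0.2}, {"delta_rot": [0, 0, 0], "travel": [-0.43, 0.128, 0.3], "gripper": 0.2}, {"delta_rot": [0, 0, 0], "travel": [-0.39, 0.128, 0.5], "gripper": 0.2}, {"delta_rot": [0, 0, 0], "travel": [-0.37, 0.128, 0.63], "gripper": 0.2}, {"delta_rot": [0, 0, 0], "travel": [-0.364, 0.129, 0.672], "gripper": 0.2}, {"delta_rot": [0, 0, 0], "travel": [-0.364, 0.129, 0.672], "gripper": 0.2}, {"delta_rot": [0, 0, 0], "travel": [-0.364, 0.129, 0.672], "gripper": -1}, {"delta_rot": [0, 0, 0], "travel": [-0.364, 0.129, 0.672], "gripper": -1}, {"delta_rot": [0, 0, 0], "travel": [-0.364, 0.129, 0.672], "gripper": -1}, {"delta_rot": [0, 0, 0], "travel": [-0.364, 0.129, 0.672], "gripper": -1}, {"delta_rot": [0, 0, 0], "travel": [-0.364, 0.129, 0.672], "gripper": -1}]}}

```text
clock: 24.18
tool_pos: [0.4474, -0.176, 0.0091]
eef_rot: [0.992, 0.089, -0.088, 0.007]
contact_force: [0.6, 0.3, 3.2]
opening: 0.232
```

Run:
```python
from h import *
p=np.array(r.get_state()['tool_pos'])
for t in (p+[0,0,.05],pl(-.125,-.08,.06),pl(-.115,-.08,.0095),pl(-.105,-.08,.0095)): plant(t,-79.8,-10)
```

```text
pos [ 0.4474 -0.176   0.0091] shift [-0.0585 -0.0007 -0.3282] turn [-0.0007  0.0006  0.0001] F [0.6 0.3 3.2] open 0.232 t 24.2
pos [ 0.4474 -0.176   0.0091] shift [ 0.7388 -0.4967 -0.4752] turn [-0.0007  0.0006  0.0001] F [0.6 0.3 3.2] open 0.232 t 24.2
pos [ 0.4474 -0.176   0.0091] shift [ 0.8635 -0.496  -0.1555] turn [-0.0007  0.0006  0.0001] F [0.6 0.3 3.2] open 0.232 t 24.2
pos [ 0.4474 -0.176   0.0091] shift [ 0.9291 -0.496  -0.1672] turn [-0.0007  0.0006  0.0001] F [0.6 0.3 3.2] open 0.232 t 24.2
```

Emit:
{"api": "play_rows", "payload": {"commands": [{"delta_rot": [0, 0, 0], "travel": [-0.02, 0, -0.15], "gripper": -1}, {"delta_rot": [0, 0, 0], "travel": [-0.05, 0, -0.33], "gripper": -1}, {"delta_rot": [0, 0, 0], "travel": [0.2, -0.15, -0.38], "gripper": -1}, {"delta_rot": [0, 0, 0], "travel": [0.5, -0.35, -0.43], "gripper": -1}, {"delta_rot": [0, 0, 0], "travel": [0.7, -0.47, -0.47], "gripper": -1}, {"delta_rot": [0, 0, 0], "travel": [0.74, -0.496, -0.47], "gripper": -1}, {"delta_rot": [0, 0, 0], "travel": [0.8, -0.496, -0.33], "gripper": -1}, {"delta_rot": [0, 0, 0], "travel": [0.84, -0.496, -0.23], "gripper": -1}, {"delta_rot": [0, 0, 0], "travel": [0.86, -0.496, -0.172], "gripper": -1}, {"delta_rot": [0, 0, 0], "travel": [0.864, -0.496, -0.155], "gripper": -1}, {"delta_rot": [0, 0, 0], "travel": [0.9, -0.496, -0.162], "gripper": -1}, {"delta_rot": [0, 0, 0], "travel": [0.935, -0.496, -0.168], "gripper": -1}]}}

```text
clock: 25.68
tool_pos: [0.5748, -0.0778, 0.0092]
eef_rot: [0.992, 0.088, -0.088, 0.007]
contact_force: [0.5, 0.4, -0.7]
opening: 0.239
```

Emit:
{"api": "play_rows", "payload": {"commands": [{"delta_rot": [0, 0, 0], "travel": [0.015, 0, -0.003], "gripper": -1}, {"delta_rot": [0, 0, 0], "travel": [0.015, 0, -0.003], "gripper": -1}]}}

```text
clock: 25.92
tool_pos: [0.5758, -0.0775, 0.0092]
eef_rot: [0.992, 0.088, -0.089, 0.007]
contact_force: [-3.2, -0.6, 0.4]
opening: 0.23
```

Emit:
{"api": "play_rows", "payload": {"commands": [{"delta_rot": [0, 0, 0], "travel": [0.008, 0, -0.001], "gripper": -1}, {"delta_rot": [0, 0, 0], "travel": [0.008, 0, -0.001], "gripper": -1}]}}

```text
clock: 26.18
tool_pos: [0.5761, -0.0774, 0.0093]
eef_rot: [0.992, 0.088, -0.09, 0.007]
contact_force: [-4.7, -1.6, 3.4]
opening: 0.234
```

Run:
```python
from h import *
plant(pl(-.1025,-.08,.0095),-79.8,-10)
```

```text
pos [ 0.5761 -0.0774  0.0093] shift [-0.     -0.0009 -0.0017] turn [-0.0008  0.0017 -0.0002] F [-4.7 -1.6  3.4] open 0.234 t 26.2
```

Contact. Releasing, then checking the whole row from above.

Emit:
{"api": "play_rows", "payload": {"commands": [{"delta_rot": [0, 0, 0], "travel": [-0.01, 0, 0.002], "gripper": -1}, {"delta_rot": [0, 0, 0], "travel": [-0.01, 0, 0.002], "gripper": -0.3}, {"delta_rot": [0, 0, 0], "travel": [-0.01, 0, 0.002], "gripper": -0.2}, {"delta_rot": [0, 0, 0], "travel": [-0.01, 0, 0.002], "gripper": -0.2}, {"delta_rot": [0, 0, 0], "travel": [-0.04, 0, -0.15], "gripper": -0.2}, {"delta_rot": [0, 0, 0], "travel": [-0.08, 0, -0.38], "gripper": -0.2}, {"delta_rot": [0, 0, 0], "travel": [-0.35, 0, -0.8], "gripper": -0.2}, {"delta_rot": [0, 0, 0], "travel": [-0.6, -0.2, -1.0], "gripper": -0.2}, {"delta_rot": [0, 0, 0], "travel": [-0.8, -0.5, -1.0], "gripper": -0.2}, {"delta_rot": [0, 0.055, 0], "travel": [-0.8, -0.5, -1.0], "gripper": -0.2}, {"delta_rot": [0, 0.055, 0], "travel": [-0.8, -0.5, -1.0], "gripper": -0.2}, {"delta_rot": [0, 0.055, 0], "travel": [-0.8, -0.5, -1.0], "gripper": -0.2}]}}

```text
clock: 27.68
tool_pos: [0.4757, -0.0199, 0.1791]
eef_rot: [0.996, 0.089, -0.001, -0.001]
contact_force: [1.2, 0.3, -0.2]
opening: 0.399
```

Run:
```python
from h import *
s=viewer.snapshot('wrist'); t=viewer.snapshot("top"); save(s,"w7")
W=np.c_[U,V]
for y in (-.08,0,.08):
    x0,y0=pl(-.104,y,0)[:2]
    for n,c in (("w",s),("t",t)):
        k=crown(c,x0,y0,.017); print(n,y,k, ((np.r_[k[0][:2]/1000,0]-PC)@W).round(4) if k else '')
for n,c in (("wrist",s),("top",t)):
    C=cloud(c).reshape(-1,3); ok=c["z_map"].ravel()>0
    for d in viewer.outline_of(n,"straightedge_mid")[:1]:
        m=d["pixels"].ravel()&ok; Q=C[m]; Q=Q[Q[:,2]<.015]; D=(Q-PC)@W*1000
        print(n,d["conf"],cv2.minAreaRect(D.astype(np.float32)))
    k=plinthfit(c); print(k[:4])
plan([.5,-.25,.2],-79.8); print(np.round(r.get_state()["q"],2))
```

```text
w -0.08 (array([576. , -78.8,   9.9]), 461, np.float64(0.0298), array([ 0.576 , -0.0779])) [-0.1029 -0.0815]
t -0.08 (array([576.4, -77.7,   9.5]), 46, np.float64(0.031), array([ 0.5764, -0.0776])) [-0.1023 -0.0805]
w 0 (array([562.2,   0.9,  10.6]), 452, np.float64(0.0299), array([ 5.618e-01, -1.000e-04])) [-0.1023 -0.0006]
t 0 (array([562. ,   1.1,  11. ]), 51, np.float64(0.0311), array([0.562, 0.001])) [-0.1025 -0.0004]
w 0.08 (array([547.8,  78.3,   9.9]), 444, np.float64(0.0296), array([0.548 , 0.0775])) [-0.1028  0.0781]
t 0.08 (array([549.1,  79.2,   9.3]), 48, np.float64(0.0321), array([0.5488, 0.0791])) [-0.1013  0.0788]
wrist 0.94 ((-65.3318862915039, -1.5400466918945312), (50.21389389038086, 241.9951629638672), 0.09439083188772202)Traceback (most recent call last):
  File "<stdin>", line 13, in <module>
  File "h.py", line 39, in plinthfit
    e=np.array(e); k,c=np.polyfit(e[:,0],e[:,1],1)
                                  ~^^^^^
IndexError: too many indices for array: array is 1-dimensional, but 2 were indexed
```

View pics/w7.png

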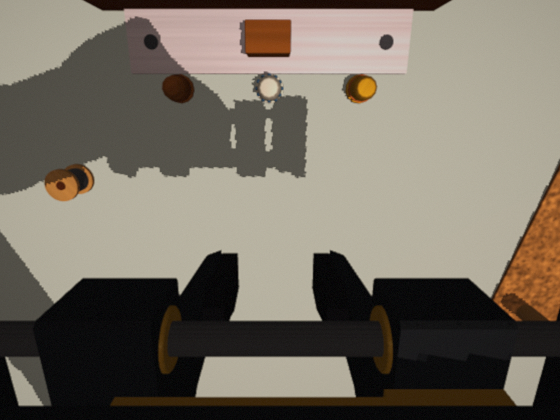

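All three thimbles stand on the bar's edge at x between -101 and -103 mm (image: 178,88; 268,88; 360,88). The bar reads -65.3 mm with a 0.1° angle. Next, the needle cases.

Emit:
{"api": "play_rows", "payload": {"commands": [{"delta_rot": [0, 0, 0], "travel": [-0.03, 0.3, 0], "gripper": 0}, {"delta_rot": [0, 0, 0], "travel": [-0.07, 0.65, 0], "gripper": 0}, {"delta_rot": [0, 0, 0], "travel": [-0.1, 1, 0], "gripper": 0}, {"delta_rot": [0, 0, 0], "travel": [-0.1, 1, 0], "gripper": 0}]}}

```text
clock: 28.32
tool_pos: [0.4866, -0.176, 0.1781]
eef_rot: [0.996, 0.085, -0.002, 0.002]
contact_force: [0.2, 0.5, 0.4]
opening: 0.498
```

Emit:
{"api": "play_rows", "payload": {"commands": [{"delta_rot": [0, 0, 0], "travel": [-0.05, 0.4, 0], "gripper": 0}, {"delta_rot": [0, 0, 0], "travel": [-0.1, 0.8, 0], "gripper": 0}, {"delta_rot": [0, 0, 0], "travel": [-0.1, 0.9, 0], "gripper": 0}, {"delta_rot": [0, 0, 0], "travel": [-0.1, 0.9, 0], "gripper": 0}]}}

```text
clock: 28.82
tool_pos: [0.4955, -0.3052, 0.177]
eef_rot: [0.996, 0.089, -0.002, -0.001]
contact_force: [-0.4, 0.8, -0.5]
opening: 0.5
```

Run:
```python
from h import *
s=viewer.snapshot('wrist'); save(s,"w8"); t=viewer.snapshot("top")
for x,y in ((.5625,-.347),(.386,-.311)):
    for n,c in (("w",s),("t",t)): print(n,crown(c,x,y,.03,.045,.088),crown(c,x,y,.03,.07,.0865))
for z in (.14,.046): plan([.562,-.347,z],-79.8)
```

```text
w (array([ 563.6, -347.4,    9.2]), 740, np.float64(0.088), array([ 0.5639, -0.3455])) (array([ 563.6, -347.6,    9. ]), 557, np.float64(0.0864), array([ 0.5638, -0.3464]))
t (array([ 563. , -346.8,   10. ]), 83, np.float64(0.0875), array([ 0.563 , -0.3437])) (array([ 563.1, -347. ,    9.7]), 51, np.float64(0.0864), array([ 0.5629, -0.3453]))
w (array([ 387.5, -311. ,    9.2]), 367, np.float64(0.0763), array([ 0.3937, -0.3102])) (array([ 392.5, -309.9,    6.8]), 56, np.float64(0.0763), array([ 0.3946, -0.3096]))
t None None
pos [ 0.4957 -0.3027  0.1769] yaw -79.65 shift [0.3829 0.3709 0.2421] turn [-0.0016  0.0014  0.0008] calls 1 rows 1.4 F [ 0.7 -0.5  0.6] open 0.499 t 28.9
pos [ 0.4957 -0.3027  0.1769] yaw -79.65 shift [0.3857 0.3741 0.8688] turn [-0.0016  0.0014  0.0008] calls 1 rows 2.5 F [ 0.7 -0.5  0.6] open 0.499 t 28.9
```

View pics/w8.png

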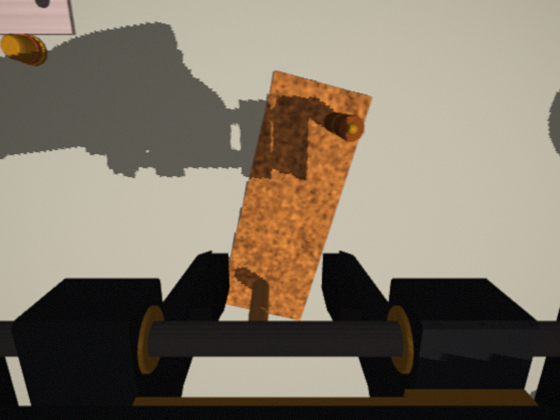

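Emit:
{"api": "play_rows", "payload": {"commands": [{"delta_rot": [-0.0016, 0.0014, 0.0008], "travel": [0.25, 0.25, 0.1], "gripper": 0.2}, {"delta_rot": [-0.0016, 0.0014, 0.0008], "travel": [0.392, 0.375, 0.24], "gripper": 0.2}, {"delta_rot": [-0.0016, 0.0014, 0.0008], "travel": [0.392, 0.375, 0.26], "gripper": 0.2}, {"delta_rot": [-0.0016, 0.0014, 0.0008], "travel": [0.394, 0.377, 0.55], "gripper": 0.2}, {"delta_rot": [-0.0016, 0.0014, 0.0008], "travel": [0.395, 0.378, 0.8], "gripper": 0.2}, {"delta_rot": [-0.0016, 0.0014, 0.0008], "travel": [0.395, 0.378, 0.855], "gripper": 0.2}, {"delta_rot": [-0.0016, 0.0014, 0.0008], "travel": [0.395, 0.378, 0.855], "gripper": 0}, {"delta_rot": [-0.0016, 0.0014, 0.0008], "travel": [0.395, 0.378, 0.855], "gripper": -1}, {"delta_rot": [-0.0016, 0.0014, 0.0008], "travel": [0.395, 0.378, 0.855], "gripper": -1}, {"delta_rot": [-0.0016, 0.0014, 0.0008], "travel": [0.395, 0.378, 0.855], "gripper": -1}, {"delta_rot": [-0.0016, 0.0014, 0.0008], "travel": [0.395, 0.378, 0.855], "gripper": -1}, {"delta_rot": [-0.0016, 0.0014, 0.0008], "travel": [0.395, 0.378, 0.855], "gripper": -1}], "force": 12}}

```text
clock: 30.42
tool_pos: [0.5635, -0.3508, 0.0497]
eef_rot: [0.996, 0.088, 0.001, 0.002]
contact_force: [-0.4, 0.3, 5.8]
opening: 0.196
```

Run:
```python
from h import *
plan(pl(.012,-.08,.14),-79.8); plan([.5634,-.3474,.048])
```

```text
pos [ 0.5635 -0.3508  0.0497] yaw -79.94 shift [ 1.1656 -1.7805 -0.6065] turn [ 0.0011 -0.0005 -0.0008] calls 2 rows 5.3 F [-0.4  0.3  5.8] open 0.196 t 30.4
pos [ 0.5635 -0.3508  0.0497] yaw -79.94 shift [ 0.0035 -0.0225  0.0111] turn [0 0 0] calls 1 rows 0.1 F [-0.4  0.3  5.8] open 0.196 t 30.4
```

Emit:
{"api": "play_rows", "payload": {"commands": [{"delta_rot": [0, 0, 0], "travel": [0, 0, -0.2], "gripper": -1}, {"delta_rot": [0, 0, 0], "travel": [0, 0, -0.45], "gripper": -1}, {"delta_rot": [0, 0, 0], "travel": [0.05, -0.1, -0.6], "gripper": -1}, {"delta_rot": [0, 0, 0], "travel": [0.15, -0.35, -0.6], "gripper": -1}, {"delta_rot": [0, 0, 0], "travel": [0.25, -0.65, -0.6], "gripper": -1}, {"delta_rot": [0, 0, 0], "travel": [0.35, -0.95, -0.6], "gripper": -1}, {"delta_rot": [0, 0, 0], "travel": [0.35, -0.95, -0.6], "gripper": -1}]}}

```text
clock: 31.3
tool_pos: [0.5911, -0.1929, 0.1372]
eef_rot: [0.996, 0.092, -0.0, -0.002]
contact_force: [-0.2, -0.3, -0.7]
opening: 0.2
```

Emit:
{"api": "play_rows", "payload": {"commands": [{"delta_rot": [0.0011, -0.0005, -0.0008], "travel": [0.1, -0.3, 0], "gripper": -1}, {"delta_rot": [0.0011, -0.0005, -0.0008], "travel": [0.2, -0.6, 0], "gripper": -1}, {"delta_rot": [0.0011, -0.0005, -0.0008], "travel": [0.27, -0.82, 0], "gripper": -1}, {"delta_rot": [0.0011, -0.0005, -0.0008], "travel": [0.27, -0.83, 0], "gripper": -1}, {"delta_rot": [0.0011, -0.0005, -0.0008], "travel": [0.27, -0.83, 0], "gripper": -1}]}}

```text
clock: 31.92
tool_pos: [0.6075, -0.0724, 0.1382]
eef_rot: [0.996, 0.088, -0.001, 0.0]
contact_force: [0.4, -0.6, 0.4]
opening: 0.203
```

```bash
cat >> h.py <<'E'
def holes(s):
    """fit bore mouths: pixels below the plinth top / dark, warped to plinth-plane metric image at z=.04"""
    M,o=cam(s); N=4  # px per mm
    xs=np.arange(-35,45,1/N); ys=np.arange(-130,130,1/N)
    X,Y=np.meshgrid(xs/1000,ys/1000,indexing='ij')
    P=PC+X[...,None]*U+Y[...,None]*V+[0,0,.0395]
    q=(P-o)@M; u=(q[...,0]/-q[...,2]*s["fx"]+s["cx"]).astype(np.float32); v=(-q[...,1]/-q[...,2]*s["fy"]+s["cy"]).astype(np.float32)
    z=cloud(s)[...,2].astype(np.float32); z[s["z_map"]<=0]=.04
    Z=cv2.remap(z,u,v,cv2.INTER_LINEAR,borderValue=.04); K=cv2.remap(s["color"][:,:,::-1],u,v,cv2.INTER_LINEAR)
    return Z,K,xs,ys
E
python3 - <<'E'
from h import *
plan(pl(.012,-.08,.14),-79.8)
s=viewer.snapshot('wrist'); save(s,"w9"); Z,K,xs,ys=holes(s)
print(plinthfit(s)[:4])
for y in (-80,0,80):
    m=((Z<.036)&(abs(ys[None]-y)<20)&(abs(xs[:,None]-12)<20)).astype(np.uint8)
    cs,_=cv2.findContours(m,cv2.RETR_EXTERNAL,cv2.CHAIN_APPROX_NONE)
    if cs:
        c=max(cs,key=cv2.contourArea); (a,b),rr=cv2.minEnclosingCircle(c); print(y,"x",xs[0]+b/4,"y",ys[0]+a/4,"r",rr/4,cv2.contourArea(c)/16)
p=np.array(r.get_state()['tool_pos']); C=cloud(s).reshape(-1,3)
P=C[(C[:,2]>p[2]-.04)&(C[:,2]<p[2]-.004)&(np.hypot(C[:,0]-p[0],C[:,1]-p[1])<.03)]
print(len(P)); 
if len(P): D=(P-p)@np.c_[U,V]*1000; print(D.min(0),D.max(0),cv2.minAreaRect(D.astype(np.float32)))
E
```

```text
pos [ 0.6075 -0.0724  0.1382] yaw -79.85 shift [ 0.5515 -0.0056 -0.0127] turn [ 0.0002  0.0005 -0.0003] calls 1 rows 1.3 F [ 0.4 -0.6  0.4] open 0.203 t 31.9
(np.float64(-0.00018017899200297523), np.float64(-0.04027975188288724), 41249, np.float64(0.039808688605525444))
-80 x 11.544414520263672 y -80.49238586425781 r 11.001847267150879 364.03125
0 x 11.644927978515625 y -1.490936279296875 r 10.996695518493652 348.625
80 x 11.790775299072266 y 77.78977966308594 r 10.786640167236328 326.59375
811
[ 2.5960882  -8.54852555] [9.97553318 9.39662813] ((6.381834983825684, 0.508326530456543), (7.088536739349365, 17.956785202026367), 1.5874719619750977)
```

View pics/w9.png

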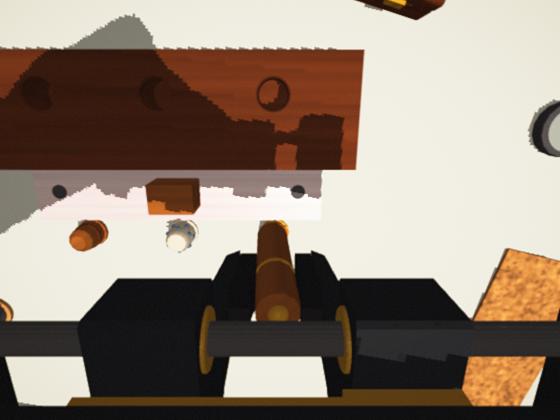

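The view shows the brown case held, foot at about (272,230) and bead at (278,312). The bores are at (273,93), (158,93) and (38,93), with radii fitting 11.0 mm. I'll check the case's tilt before inserting it.

```bash
cat >> h.py <<'E'
def held(s):
    p=np.array(r.get_state()['tool_pos']); C=cloud(s).reshape(-1,3)
    for dz in range(-45,35,8):
        P=C[(abs(C[:,2]-p[2]-dz/1000)<.004)&(np.hypot(C[:,0]-p[0],C[:,1]-p[1])<.03)]
        if len(P)>15:
            D=(P-p)@np.c_[U,V]*1000
            print(dz,len(P),"xmax",np.percentile(D[:,0],97).round(1),"y",np.percentile(D[:,1],[3,97]).round(1))
    P=C[(np.hypot(C[:,0]-p[0],C[:,1]-p[1])<.016)&(C[:,2]>p[2]-.06)]; print("lowest dz",(P[:,2].min()-p[2]).round(4))
E
python3 - <<'E'
from h import *
s=viewer.snapshot('wrist'); held(s); plan(pl(.0116-.001,-.0805-.0004,.1),-79.8)
E
```

```text
-45 65 xmax 9.5 y [-7.1  8.2]
-37 138 xmax 9.4 y [-7.4  8.6]
-29 156 xmax 9.4 y [-7.8  8.3]
-21 185 xmax 9.5 y [-8.3  8.1]
-13 200 xmax 9.4 y [-8.2  7.6]
-5 234 xmax 9.6 y [-8.8  7.2]
3 663 xmax 11.5 y [-20.6  18.3]
11 882 xmax 11.6 y [-22.6  20.1]
19 1240 xmax 11.7 y [-22.9  20.2]
27 1319 xmax 11.8 y [-23.8  21.2]
lowest dz -0.0455
pos [ 0.6075 -0.0734  0.1384] yaw -79.96 shift [ 0.5437 -0.0076  0.2556] turn [ 0.0003  0.0004 -0.0009] calls 1 rows 1.4 F [ 0.1 -0.2 -1.4] open 0.202 t 32.0
```

Emit:
{"api": "play_rows", "payload": {"commands": [{"delta_rot": [-0.009, 0, -0.001], "travel": [0.15, -0.016, 0], "gripper": -1}, {"delta_rot": [-0.009, 0, -0.001], "travel": [0.35, -0.016, 0], "gripper": -1}, {"delta_rot": [-0.009, 0, -0.001], "travel": [0.5, -0.016, 0], "gripper": -1}, {"delta_rot": [-0.009, 0, -0.001], "travel": [0.547, -0.016, 0.1], "gripper": -1}, {"delta_rot": [-0.009, 0, -0.001], "travel": [0.547, -0.016, 0.25], "gripper": -1}, {"delta_rot": [-0.009, 0, -0.001], "travel": [0.547, -0.016, 0.31], "gripper": -1}, {"delta_rot": [-0.009, 0, -0.001], "travel": [0.547, -0.016, 0.31], "gripper": -1}]}}

```text
clock: 32.9
tool_pos: [0.6866, -0.0546, 0.0902]
eef_rot: [0.996, 0.09, -0.001, 0.014]
contact_force: [0.0, 0.3, -0.8]
opening: 0.203
```

Run:
```python
from h import *
s=viewer.snapshot('wrist'); held(s); plan(pl(.0111,-.0796,.0555),-79.8)
```

```text
-45 77 xmax 8.4 y [-8.4  7.2]
-37 146 xmax 8.5 y [-8.3  7.4]
-29 160 xmax 8.5 y [-8.6  7.6]
-21 183 xmax 8.5 y [-8.6  7.8]
-13 210 xmax 8.6 y [-8.7  7.2]
-5 250 xmax 8.9 y [-9.  12.7]
3 722 xmax 10.7 y [-20.5  18.9]
11 908 xmax 10.8 y [-22.3  20.5]
19 1257 xmax 10.9 y [-22.5  21.4]
27 1333 xmax 10.9 y [-23.2  22. ]
lowest dz -0.0599
pos [ 0.6875 -0.0547  0.0913] yaw -79.66 shift [0.0003 0.0075 0.2389] turn [0.0088 0.0007 0.0008] calls 1 rows 0.6 F [ 0.3 -0.  -0.2] open 0.2 t 33.0
```

Emit:
{"api": "play_rows", "payload": {"commands": [{"delta_rot": [0, 0, 0], "travel": [0.003, 0.004, 0.04], "gripper": -1}, {"delta_rot": [0, 0, 0], "travel": [0.003, 0.004, 0.08], "gripper": -1}, {"delta_rot": [0, 0, 0], "travel": [0.003, 0.004, 0.11], "gripper": -1}, {"delta_rot": [0, 0, 0], "travel": [0.003, 0.004, 0.11], "gripper": -1}]}}

```text
clock: 33.45
tool_pos: [0.6885, -0.0552, 0.0747]
eef_rot: [0.996, 0.09, 0.0, 0.014]
contact_force: [-0.1, 0.4, 0.9]
opening: 0.198
```

Emit:
{"api": "play_rows", "payload": {"commands": [{"delta_rot": [0, 0, 0], "travel": [0, 0, 0.04], "gripper": -1}, {"delta_rot": [0, 0, 0], "travel": [0, 0, 0.08], "gripper": -1}, {"delta_rot": [0, 0, 0], "travel": [0, 0, 0.1], "gripper": -1}, {"delta_rot": [0, 0, 0], "travel": [0, 0, 0.1], "gripper": -1}]}}

```text
clock: 33.95
tool_pos: [0.6886, -0.0557, 0.0598]
eef_rot: [0.996, 0.09, 0.0, 0.014]
contact_force: [0.2, -0.0, 0.4]
opening: 0.203
```

Emit:
{"api": "play_rows", "payload": {"commands": [{"delta_rot": [0, 0, 0], "travel": [0, 0, 0.02], "gripper": -1}, {"delta_rot": [0, 0, 0], "travel": [0, 0, 0.027], "gripper": -1}, {"delta_rot": [0, 0, 0], "travel": [0, 0, 0.027], "gripper": -0.3}, {"delta_rot": [0, 0, 0], "travel": [0, 0, 0.027], "gripper": -0.1}, {"delta_rot": [0, 0, 0], "travel": [0, 0, 0.027], "gripper": -0.1}, {"delta_rot": [0, 0, 0], "travel": [0, 0, -0.15], "gripper": -0.1}, {"delta_rot": [0, 0, 0], "travel": [0, 0, -0.4], "gripper": -0.1}, {"delta_rot": [0.009, 0, 0], "travel": [0, 0, -0.7], "gripper": -0.1}, {"delta_rot": [0.009, 0, 0], "travel": [-0.2, 0, -0.9], "gripper": -0.1}, {"delta_rot": [0.009, 0, 0], "travel": [-0.6, 0, -0.95], "gripper": 0}, {"delta_rot": [0.009, 0, 0], "travel": [-0.6, 0, -0.95], "gripper": 0}]}}

```text
clock: 35.33
tool_pos: [0.5929, -0.0697, 0.2031]
eef_rot: [0.996, 0.087, -0.004, -0.001]
contact_force: [-0.2, 0.1, -0.0]
opening: 0.505
```

Run:
```python
from h import *
s=viewer.snapshot('wrist'); t=viewer.snapshot("top"); W=np.c_[U,V]
x,y=pl(.012,-.08,0)[:2]
for c in (s,t):
    k=crown(c,x,y,.02,.06,.12)
    if k: print(k,((np.r_[k[0][:2]/1000,0]-PC)@W).round(4))
for yy in (-.08,0,.08):
    k=crown(t,*pl(-.1025,yy,0)[:2],.017); print(k and ((np.r_[k[0][:2]/1000,0]-PC)@W).round(4))
plan([.387,-.311,.16],-79.8); plant([.387,-.311,.16],-79.8,-5)
```

```text
(array([688.9, -56.7,   9. ]), 568, np.float64(0.0946), array([ 0.6886, -0.0566])) [ 0.0122 -0.0797]
(array([691.8, -53.5,   8.3]), 20, np.float64(0.094), array([ 0.6914, -0.0512])) [ 0.0156 -0.0771]
None
None
[-0.1019  0.0788]
pos [ 0.5998 -0.0679  0.2032] yaw -79.66 shift [-1.6863  1.3403  0.2871] turn [-0.0003  0.0001  0.0008] calls 2 rows 5.2 F [1.  0.1 1.5] open 0.498 t 35.4
pos [ 0.5998 -0.0679  0.2032] shift [-1.6863  1.3403  0.2871] turn [-0.0003 -0.0277  0.0008] F [1.  0.1 1.5] open 0.498 t 35.4
```

Emit:
{"api": "play_rows", "payload": {"commands": [{"delta_rot": [0, 0, 0], "travel": [-0.25, 0.2, 0], "gripper": 0.2}, {"delta_rot": [0, 0, 0], "travel": [-0.55, 0.44, 0], "gripper": 0.2}, {"delta_rot": [0, 0, 0], "travel": [-0.82, 0.66, 0], "gripper": 0.2}, {"delta_rot": [0, 0, 0], "travel": [-0.82, 0.66, 0], "gripper": 0.2}]}}

```text
clock: 35.92
tool_pos: [0.4956, -0.192, 0.2036]
eef_rot: [0.996, 0.087, -0.0, 0.001]
contact_force: [0.0, 0.6, 0.0]
opening: 0.603
```

Emit:
{"api": "play_rows", "payload": {"commands": [{"delta_rot": [0, 0, 0], "travel": [-0.3, 0.25, 0], "gripper": 0.2}, {"delta_rot": [0, 0, 0], "travel": [-0.6, 0.5, 0], "gripper": 0.2}, {"delta_rot": [0, 0, 0], "travel": [-0.8, 0.68, 0.1], "gripper": 0.2}, {"delta_rot": [0, 0, 0], "travel": [-0.8, 0.68, 0.1], "gripper": 0.2}, {"delta_rot": [0, 0, 0], "travel": [-0.8, 0.68, 0.1], "gripper": 0.2}]}}

```text
clock: 36.55
tool_pos: [0.3992, -0.3089, 0.1877]
eef_rot: [0.996, 0.092, 0.0, -0.0]
contact_force: [0.1, 0.4, 0.3]
opening: 0.602
```

Run:
```python
from h import *
s=viewer.snapshot('wrist'); t=viewer.snapshot("top"); d=viewer.snapshot("side")
for c in (s,t,d): print(crown(c,.387,-.311,.03,.045,.0865))
plan([.387,-.311,.048],-79.8); print(np.round(r.get_state()["q"],2))
```

```text
(array([ 387.2, -310.9,    9.1]), 609, np.float64(0.0864), array([ 0.39  , -0.3103]))
None
(array([ 384.9, -311.2,   10.1]), 207, np.float64(0.0864), array([ 0.3851, -0.3152]))
pos [ 0.3989 -0.3083  0.1878] yaw -79.41 shift [-0.0809  0.0041  0.9323] turn [-0.0002  0.0001  0.0022] calls 1 rows 2.2 F [0.3 0.4 0.6] open 0.601 t 36.7
[ 0.22  0.69  0.59  2.   -0.64  0.64 -0.16]
```

Emit:
{"api": "play_rows", "payload": {"commands": [{"delta_rot": [0, 0, 0.002], "travel": [-0.08, 0.004, 0.1], "gripper": 0.2}, {"delta_rot": [0, 0, 0.002], "travel": [-0.08, 0.004, 0.4], "gripper": 0.2}, {"delta_rot": [0, 0, 0.002], "travel": [-0.08, 0.004, 0.7], "gripper": 0.2}, {"delta_rot": [0, 0, 0.002], "travel": [-0.08, 0.004, 0.9], "gripper": 0.2}, {"delta_rot": [0, 0, 0.002], "travel": [-0.08, 0.004, 0.93], "gripper": 0.2}, {"delta_rot": [0, 0, 0.002], "travel": [-0.08, 0.004, 0.93], "gripper": 0.2}]}}

```text
clock: 37.45
tool_pos: [0.3858, -0.3122, 0.0489]
eef_rot: [0.996, 0.088, -0.0, 0.0]
contact_force: [-0.4, -0.3, 0.5]
opening: 0.601
```

Run:
```python
from h import *
plan([.387,-.311,.048],-79.8); print(np.round(r.get_state()["q"],2))
```

```text
pos [ 0.3858 -0.3122  0.0489] yaw -79.92 shift [ 0.0091 -0.0063  0.0062] turn [ 0.      0.0002 -0.0007] calls 1 rows 0.0 F [-0.4 -0.3  0.5] open 0.601 t 37.5
[ 0.43  0.89  0.27  2.09 -0.87  0.27  0.06]
```

Emit:
{"api": "play_rows", "payload": {"commands": [{"delta_rot": [0, 0, 0], "travel": [0.008, -0.006, 0.005], "gripper": 0}, {"delta_rot": [0, 0, 0], "travel": [0.008, -0.006, 0.005], "gripper": -0.5}, {"delta_rot": [0, 0, 0], "travel": [0.008, -0.006, 0.005], "gripper": -1}, {"delta_rot": [0, 0, 0], "travel": [0.008, -0.006, 0.005], "gripper": -1}, {"delta_rot": [0, 0, 0], "travel": [0.008, -0.006, 0.005], "gripper": -1}, {"delta_rot": [0, 0, 0], "travel": [0.008, -0.006, 0.005], "gripper": -1}]}}

```text
clock: 38.2
tool_pos: [0.3861, -0.3112, 0.0478]
eef_rot: [0.996, 0.087, -0.0, -0.0]
contact_force: [-0.2, 0.5, 3.2]
opening: 0.202
```

Emit:
{"api": "play_rows", "payload": {"commands": [{"delta_rot": [0, 0, 0], "travel": [0, 0, -0.2], "gripper": -1}, {"delta_rot": [0, 0, 0], "travel": [0, 0, -0.45], "gripper": -1}, {"delta_rot": [0, 0, 0], "travel": [0.1, -0.1, -0.6], "gripper": -1}, {"delta_rot": [0, 0, 0], "travel": [0.35, -0.35, -0.6], "gripper": -1}, {"delta_rot": [0, 0, 0], "travel": [0.65, -0.65, -0.6], "gripper": -1}, {"delta_rot": [0, 0, 0], "travel": [0.9, -0.9, -0.6], "gripper": -1}, {"delta_rot": [0, 0, 0], "travel": [0.9, -0.9, -0.6], "gripper": -1}]}}

```text
clock: 39.08
tool_pos: [0.4982, -0.149, 0.1366]
eef_rot: [0.996, 0.092, -0.0, -0.002]
contact_force: [0.1, -1.0, -0.6]
opening: 0.2
```

Run:
```python
from h import *
plan(pl(-.07,0,.14),-79.8)
```

```text
pos [ 0.4982 -0.149   0.1366] yaw -79.39 shift [ 0.8186 -0.9063 -0.0196] turn [-0.0012  0.0001  0.0023] calls 1 rows 2.9 F [ 0.1 -1.  -0.6] open 0.2 t 39.1
```

Emit:
{"api": "play_rows", "payload": {"commands": [{"delta_rot": [0, 0, 0.001], "travel": [0.25, -0.28, 0], "gripper": -1}, {"delta_rot": [0, 0, 0.001], "travel": [0.55, -0.6, 0], "gripper": -1}, {"delta_rot": [0, 0, 0.001], "travel": [0.77, -0.85, -0.01], "gripper": -1}, {"delta_rot": [0, 0, 0.001], "travel": [0.815, -0.9, -0.02], "gripper": -1}, {"delta_rot": [0, 0, 0.001], "travel": [0.815, -0.9, -0.02], "gripper": -1}]}}

```text
clock: 39.7
tool_pos: [0.5921, -0.0015, 0.1404]
eef_rot: [0.996, 0.086, -0.001, 0.0]
contact_force: [-0.8, -0.7, 0.0]
opening: 0.197
```

Run:
```python
from h import *
s=viewer.snapshot('wrist'); held(s); save(s,"w10")
Z,K,xs,ys=holes(s)
for y in (-80,0,80):
    m=((Z<.036)&(abs(ys[None]-y)<20)&(abs(xs[:,None]-12)<20)).astype(np.uint8)
    cs,_=cv2.findContours(m,cv2.RETR_EXTERNAL,cv2.CHAIN_APPROX_NONE)
    if cs:
        c=max(cs,key=cv2.contourArea); (a,b),rr=cv2.minEnclosingCircle(c); print(y,"x",xs[0]+b/4,"y",ys[0]+a/4,"r",rr/4,cv2.contourArea(c)/16)
plan(pl(.0114,0,.0915),-79.8)
```

```text
-45 33 xmax 9.8 y [-7.3  8.1]
-37 139 xmax 9.9 y [-7.4  8.6]
-29 166 xmax 10.0 y [-7.3  8.6]
-21 177 xmax 10.0 y [-7.7  8.7]
-13 205 xmax 10.0 y [-8.1  8.2]
-5 237 xmax 10.0 y [-8.1  8.1]
3 616 xmax 12.2 y [-20.1  19.2]
11 933 xmax 12.3 y [-21.6  20.6]
19 1228 xmax 12.4 y [-22.3  21.4]
27 1322 xmax 12.4 y [-22.8  22. ]
lowest dz -0.0437
-80 x 8.875 y -78.125 r 10.026552200317383 39.46875
0 x 11.479473114013672 y -0.7652130126953125 r 11.047087669372559 364.53125
80 x 11.805747985839844 y 78.48966979980469 r 10.910812377929688 345.875
pos [ 0.5916 -0.0028  0.1406] yaw -80.31 shift [ 0.5699 -0.0681  0.3257] turn [ 0.0003  0.0007 -0.0028] calls 1 rows 1.6 F [-0.5 -1.3 -0.7] open 0.201 t 39.8
```

Emit:
{"api": "play_rows", "payload": {"commands": [{"delta_rot": [0, 0, -0.001], "travel": [0.15, -0.06, 0], "gripper": -1}, {"delta_rot": [0, 0, -0.001], "travel": [0.35, -0.06, 0], "gripper": -1}, {"delta_rot": [0, 0, -0.001], "travel": [0.5, -0.06, 0], "gripper": -1}, {"delta_rot": [0, 0, -0.001], "travel": [0.567, -0.06, 0.1], "gripper": -1}, {"delta_rot": [0, 0, -0.001], "travel": [0.567, -0.06, 0.25], "gripper": -1}, {"delta_rot": [0, 0, -0.001], "travel": [0.567, -0.06, 0.31], "gripper": -1}, {"delta_rot": [0, 0, -0.001], "travel": [0.567, -0.06, 0.31], "gripper": -1}, {"delta_rot": [0, 0, -0.001], "travel": [0.567, -0.06, 0.31], "gripper": -1}]}}

```text
clock: 40.75
tool_pos: [0.6748, 0.0226, 0.0944]
eef_rot: [0.996, 0.087, -0.0, -0.0]
contact_force: [-0.0, 0.1, -0.3]
opening: 0.199
```

Run:
```python
from h import *
s=viewer.snapshot('wrist'); held(s); plan(pl(.0112,-.0012,.054),-79.8)
```

```text
-45 36 xmax 9.0 y [-9.   7.4]
-37 141 xmax 9.1 y [-8.3  7.6]
-29 160 xmax 9.0 y [-8.5  7.4]
-21 177 xmax 9.0 y [-8.8  7.4]
-13 206 xmax 9.0 y [-9.   6.8]
-5 243 xmax 9.0 y [-9.3  7.1]
3 622 xmax 11.2 y [-21.2  18.1]
11 929 xmax 11.3 y [-22.7  19.5]
19 1223 xmax 11.4 y [-23.3  20. ]
27 1319 xmax 11.4 y [-24.1  20.8]
lowest dz -0.0593
pos [0.675  0.0227 0.0946] yaw -79.99 shift [-0.009   0.0139  0.2709] turn [-0.      0.0001 -0.001 ] calls 1 rows 0.7 F [ 0.5  0.1 -1. ] open 0.193 t 40.8
```

Emit:
{"api": "play_rows", "payload": {"commands": [{"delta_rot": [0, 0, 0], "travel": [-0.005, 0.007, 0.04], "gripper": -1}, {"delta_rot": [0, 0, 0], "travel": [-0.005, 0.007, 0.08], "gripper": -1}, {"delta_rot": [0, 0, 0], "travel": [-0.005, 0.007, 0.11], "gripper": -1}, {"delta_rot": [0, 0, 0], "travel": [-0.005, 0.007, 0.11], "gripper": -1}]}}

```text
clock: 41.3
tool_pos: [0.6738, 0.0219, 0.0768]
eef_rot: [0.996, 0.087, -0.001, -0.0]
contact_force: [0.0, 0.5, -1.2]
opening: 0.199
```

Emit:
{"api": "play_rows", "payload": {"commands": [{"delta_rot": [0, 0, 0], "travel": [0, 0, 0.04], "gripper": -1}, {"delta_rot": [0, 0, 0], "travel": [0, 0, 0.08], "gripper": -1}, {"delta_rot": [0, 0, 0], "travel": [0, 0, 0.12], "gripper": -1}, {"delta_rot": [0, 0, 0], "travel": [0, 0, 0.12], "gripper": -1}]}}

```text
clock: 41.8
tool_pos: [0.6737, 0.0219, 0.0587]
eef_rot: [0.996, 0.087, -0.001, -0.0]
contact_force: [1.4, 0.4, -0.7]
opening: 0.199
```

Inserted without resistance. Lowering the last bit, releasing and retreating towards the straightedge.

Emit:
{"api": "play_rows", "payload": {"commands": [{"delta_rot": [0, 0, 0], "travel": [0, 0, 0.02], "gripper": -1}, {"delta_rot": [0, 0, 0], "travel": [0, 0, 0.03], "gripper": -1}, {"delta_rot": [0, 0, 0], "travel": [0, 0, 0.03], "gripper": -0.3}, {"delta_rot": [0, 0, 0], "travel": [0, 0, 0.03], "gripper": -0.1}, {"delta_rot": [0, 0, 0], "travel": [0, 0, 0.03], "gripper": -0.1}, {"delta_rot": [0, 0, 0], "travel": [0, 0, -0.15], "gripper": -0.1}, {"delta_rot": [0, 0, 0], "travel": [0, 0, -0.4], "gripper": -0.1}, {"delta_rot": [0, 0, 0], "travel": [0, 0, -0.7], "gripper": -0.1}, {"delta_rot": [0, 0, 0], "travel": [-0.2, 0, -0.9], "gripper": -0.1}, {"delta_rot": [0, 0, 0], "travel": [-0.6, 0, -0.9], "gripper": 0}, {"delta_rot": [0, 0, 0], "travel": [-0.9, 0, -0.9], "gripper": 0}, {"delta_rot": [0, 0, 0], "travel": [-0.9, 0, -0.9], "gripper": 0}]}}

```text
clock: 43.3
tool_pos: [0.5376, -0.0024, 0.195]
eef_rot: [0.996, 0.085, -0.002, -0.001]
contact_force: [0.6, -0.4, 0.4]
opening: 0.5
```

```bash
cat > chk.py <<'E'
from h import *
W=np.c_[U,V]
s=viewer.snapshot('wrist'); t=viewer.snapshot("top"); d=viewer.snapshot("side"); save(s,"wc"); save(d,"sc"); save(t,"tc")
def f(c,x,y,*a):
    k=crown(c,*pl(x,y,0)[:2],*a); return k and (((np.r_[k[0][:2]/1000,0]-PC)@W).round(4),k[0][2],k[2])
for n,c in (("w",s),("t",t),("s",d)):
    for y in (-.08,0): print(n,"case",f(c,.012,y,.025,.06,.12))
    for y in (-.08,0,.08): print(n,"thim",f(c,-.1035,y,.017))
C=cloud(s).reshape(-1,3); ok=s["z_map"].ravel()>0
for q in viewer.outline_of("wrist","straightedge_mid")[:1]:
    m=q["pixels"].ravel()&ok; Q=C[m]
    for z0,z1 in ((0,.015),(.028,.036)):
        P=Q[(Q[:,2]>z0)&(Q[:,2]<z1)]; print("bar",q["conf"],cv2.minAreaRect(((P-PC)@W*1000).astype(np.float32)))
plan(pl(-.065,0,.1),-79.8); plan(pl(-.065,0,.0093),-79.8)
E
python3 chk.py
```

```text
w case (array([ 0.0121, -0.079 ]), np.float64(9.2), np.float64(0.0944))
w case (array([ 0.011, -0.   ]), np.float64(9.2), np.float64(0.0959))
w thim (array([-0.1026, -0.0815]), np.float64(9.9), np.float64(0.0295))
w thim (array([-0.1029,  0.0155]), np.float64(6.0), np.float64(0.0282))
w thim (array([-0.1025,  0.0779]), np.float64(9.9), np.float64(0.0293))
t case (array([ 0.0126, -0.0787]), np.float64(9.1), np.float64(0.0945))
t case (array([0.012 , 0.0001]), np.float64(9.0), np.float64(0.0969))
t thim None
t thim None
t thim None
s case (array([ 0.0098, -0.0805]), np.float64(10.2), np.float64(0.0944))
s case (array([ 0.0101, -0.0021]), np.float64(10.9), np.float64(0.0945))
s thim (array([-0.1058, -0.0828]), np.float64(9.0), np.float64(0.0314))
s thim (array([-0.1056,  0.0155]), np.float64(4.2), np.float64(0.0281))
s thim (array([-0.1058,  0.0762]), np.float64(9.2), np.float64(0.0303))
bar 0.88 ((-65.68114471435547, -1.703216552734375), (242.0463409423828, 51.25721740722656), 89.6697998046875)
bar 0.88 ((-65.17215728759766, -0.6574993133544922), (35.33967971801758, 23.966346740722656), 89.86758422851562)
pos [ 0.5431 -0.0014  0.1947] yaw -79.9 shift [0.3765 0.0026 0.6318] turn [ 0.     -0.0002 -0.0006] calls 1 rows 1.8 F [0.  0.4 0.1] open 0.499 t 43.5
pos [ 0.5431 -0.0014  0.1947] yaw -79.9 shift [0.3761 0.0026 1.2364] turn [ 0.     -0.0002 -0.0006] calls 2 rows 3.1 F [0.  0.4 0.1] open 0.499 t 43.5
```

View pics/wc.png

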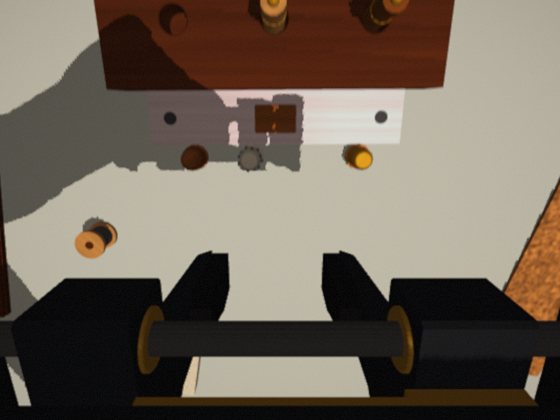

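The picture shows both cases seated and d and c in place. Thimble b has moved along the row, from directly in front of the block to (249,158). That is the knock the brief warned of. I'll measure b.

```bash
cat >> h.py <<'E'
def thim(c,y,x=-.1035,rad=.025):
    k=crown(c,*pl(x,y,0)[:2],rad); return k and (((np.r_[k[0][:2]/1000,0]-PC)@np.c_[U,V]).round(4),k[0][2],k[1],k[2])
E
python3 - <<'E'
from h import *
s=viewer.snapshot('wrist'); t=viewer.snapshot("top")
print(thim(s,.025),thim(t,.025))
for y in (.01,.02,.03): plant(pl(-.1025,y,.0095),-79.8,0)
E
```

```text
(array([-0.1024,  0.0237]), np.float64(10.4), 350, np.float64(0.0297)) None
pos [ 0.5427 -0.0016  0.1944] shift [ 0.1297 -0.0643  1.233 ] turn [ 0.      0.0001 -0.0006] F [ 0.5 -0.3 -0.2] open 0.501 t 43.6
pos [ 0.5427 -0.0016  0.1944] shift [ 0.1296 -0.131   1.2329] turn [ 0.      0.0001 -0.0006] F [ 0.5 -0.3 -0.2] open 0.501 t 43.6
pos [ 0.5427 -0.0016  0.1944] shift [ 0.1295 -0.1976  1.2329] turn [ 0.      0.0001 -0.0006] F [ 0.5 -0.3 -0.2] open 0.501 t 43.6
```

b is upright and still on the edge at x = -102.4 mm, y = 24 mm, well within limits, so no repair is needed. Now for the straightedge.

Emit:
{"api": "play_rows", "payload": {"commands": [{"delta_rot": [0, 0, 0], "travel": [0.2, 0, 0.2], "gripper": 0.2}, {"delta_rot": [0, 0, 0], "travel": [0.374, 0.003, 0.5], "gripper": 0.2}, {"delta_rot": [0, 0, 0], "travel": [0.374, 0.003, 0.8], "gripper": 0.2}, {"delta_rot": [0, 0, 0], "travel": [0.374, 0.003, 0.8], "gripper": 0.2}]}}

```text
clock: 44.1
tool_pos: [0.5947, 0.0082, 0.0714]
eef_rot: [0.996, 0.088, -0.004, -0.001]
contact_force: [0.8, -0.7, 1.1]
opening: 0.603
```

Run:
```python
from h import *
plan(pl(-.0655,-.0005,.011),-79.8)
```

```text
pos [0.5947 0.0082 0.0714] yaw -79.95 shift [0.0266 0.0095 0.4022] turn [-0.0007  0.0023 -0.0008] calls 1 rows 1.0 F [ 0.8 -0.7  1.1] open 0.603 t 44.1
```

Emit:
{"api": "play_rows", "payload": {"commands": [{"delta_rot": [0, 0, 0], "travel": [0, 0.004, 0.2], "gripper": 0.2}, {"delta_rot": [0, 0, 0], "travel": [0, 0.004, 0.34], "gripper": 0.2}, {"delta_rot": [0, 0, 0], "travel": [0, 0.004, 0.4], "gripper": 0.2}, {"delta_rot": [0, 0, 0], "travel": [0, 0.004, 0.4], "gripper": 0.2}]}}

```text
clock: 44.6
tool_pos: [0.5973, 0.0068, 0.0155]
eef_rot: [0.996, 0.087, 0.0, -0.0]
contact_force: [0.6, 0.3, -0.3]
opening: 0.605
```

Run:
```python
from h import *
plan(pl(-.0655,-.0005,.0105),-79.8)
```

```text
pos [0.5973 0.0068 0.0155] yaw -79.99 shift [ 0.0085 -0.0034  0.0331] turn [-0.0001 -0.     -0.001 ] calls 1 rows 0.1 F [ 0.6  0.3 -0.3] open 0.605 t 44.6
```

Emit:
{"api": "play_rows", "payload": {"commands": [{"delta_rot": [0, 0, 0], "travel": [0, 0, 0.03], "gripper": 0.2}, {"delta_rot": [0, 0, 0], "travel": [0, 0, 0.03], "gripper": -0.1}, {"delta_rot": [0, 0, 0], "travel": [0, 0, 0.03], "gripper": -0.2}, {"delta_rot": [0, 0, 0], "travel": [0, 0, 0.03], "gripper": -1}, {"delta_rot": [0, 0, 0], "travel": [0, 0, 0.03], "gripper": -1}, {"delta_rot": [0, 0, 0], "travel": [0, 0, 0.03], "gripper": -1}, {"delta_rot": [0, 0, 0], "travel": [0, 0, 0.03], "gripper": -1}], "force": 30}}

```text
clock: 45.48
tool_pos: [0.5967, 0.0075, 0.0104]
eef_rot: [0.996, 0.087, -0.0, -0.001]
contact_force: [-0.9, 2.1, 5.1]
opening: 0.406
```

Emit:
{"api": "play_rows", "payload": {"commands": [{"delta_rot": [0, 0, 0], "travel": [0, 0, -0.02], "gripper": -1}, {"delta_rot": [0, 0, 0], "travel": [0, 0, -0.05], "gripper": -1}, {"delta_rot": [0, 0, 0], "travel": [0, 0, -0.09], "gripper": -1}, {"delta_rot": [0, 0, 0], "travel": [0, 0, -0.14], "gripper": -1}, {"delta_rot": [0, 0, 0], "travel": [0, 0, -0.22], "gripper": -1}, {"delta_rot": [0, 0, 0], "travel": [0, 0, -0.36], "gripper": -1}, {"delta_rot": [0, 0, 0], "travel": [0, 0, -0.55], "gripper": -1}, {"delta_rot": [0, 0, 0], "travel": [0, 0, -0.6], "gripper": -1}, {"delta_rot": [0, 0, 0], "travel": [0, 0, -0.6], "gripper": -1}]}}

```text
clock: 46.6
tool_pos: [0.5968, 0.0072, 0.1003]
eef_rot: [0.996, 0.087, -0.0, -0.0]
contact_force: [0.2, 0.2, -2.3]
opening: 0.408
```

Run:
```python
from h import *
print(np.round(r.get_state()["q"],2))
plan([.475,.3195,.1],-1.0); plan([.475,.3195,.0165],-1.0)
t=viewer.snapshot("side")
for y in (-.08,.024,.08): print(thim(t,y))
```

```text
[-0.42  0.94  0.61  1.78 -0.82  0.69 -0.73]
pos [0.5968 0.0072 0.1003] yaw -79.97 shift [-0.4368 -2.1918  0.0037] turn [-3.000e-04 -0.000e+00 -4.387e-01] calls 3 rows 5.4 F [ 0.2  0.2 -2.3] open 0.408 t 46.6
pos [0.5968 0.0072 0.1003] yaw -79.97 shift [-0.4365 -2.1914  0.5604] turn [-3.000e-04 -0.000e+00 -4.387e-01] calls 3 rows 5.5 F [ 0.2  0.2 -2.3] open 0.408 t 46.6
(array([-0.1049, -0.0822]), np.float64(9.8), 52, np.float64(0.0317))
(array([-0.106 ,  0.0215]), np.float64(10.9), 45, np.float64(0.0302))
(array([-0.1061,  0.0747]), np.float64(8.9), 37, np.float64(0.0298))
```

Emit:
{"api": "play_rows", "payload": {"commands": [{"delta_rot": [0, 0, 0], "travel": [-0.15, 0, -0.02], "gripper": -1}, {"delta_rot": [0, 0, 0], "travel": [-0.35, -0.1, -0.05], "gripper": -1}, {"delta_rot": [0, 0, 0], "travel": [-0.43, -0.35, -0.05], "gripper": -1}, {"delta_rot": [0, 0, 0], "travel": [-0.43, -0.65, -0.05], "gripper": -1}, {"delta_rot": [0, 0, 0], "travel": [-0.43, -0.95, -0.05], "gripper": -1}, {"delta_rot": [0, 0, 0], "travel": [-0.43, -0.95, -0.05], "gripper": -1}]}}

```text
clock: 47.4
tool_pos: [0.5064, 0.1412, 0.106]
eef_rot: [0.996, 0.091, -0.002, -0.002]
contact_force: [-0.2, -1.8, -2.2]
opening: 0.403
```

Emit:
{"api": "play_rows", "payload": {"commands": [{"delta_rot": [0, 0, -0.05], "travel": [0, -0.2, 0], "gripper": -1}, {"delta_rot": [0, 0, -0.1], "travel": [0, -0.4, 0], "gripper": -1}, {"delta_rot": [0, 0, -0.15], "travel": [0, -0.6, 0], "gripper": -1}, {"delta_rot": [0, 0, -0.2], "travel": [0, -0.75, 0], "gripper": -1}, {"delta_rot": [0, 0, -0.25], "travel": [0, -0.85, 0], "gripper": -1}, {"delta_rot": [0, 0, -0.3], "travel": [0, -0.95, 0], "gripper": -1}, {"delta_rot": [0, 0, -0.35], "travel": [0, -1, 0], "gripper": -1}, {"delta_rot": [0, 0, -0.4], "travel": [0, -1, 0], "gripper": -1}, {"delta_rot": [0, 0, -0.438], "travel": [0, -1, 0], "gripper": -1}, {"delta_rot": [0, 0, -0.438], "travel": [0, -1, 0], "gripper": -1}, {"delta_rot": [0, 0, -0.438], "travel": [0, -1, 0], "gripper": -1}]}}

```text
clock: 48.78
tool_pos: [0.4824, 0.283, 0.1074]
eef_rot: [0.715, 0.699, -0.001, -0.0]
contact_force: [0.0, -0.2, -2.6]
opening: 0.403
```

Run:
```python
from h import *
plan([.475,.3195,.06],-.5); plan([.475,.3195,.0165],-.5)
```

```text
pos [0.4824 0.283  0.1074] yaw -1.31 shift [ 0.2423 -0.0546  0.3157] turn [-0.0005  0.0001 -0.0045] calls 1 rows 1.0 F [ 0.  -0.2 -2.6] open 0.403 t 48.8
pos [0.4824 0.283  0.1074] yaw -1.31 shift [ 0.2424 -0.0542  0.6057] turn [-0.0005  0.0001 -0.0045] calls 1 rows 1.6 F [ 0.  -0.2 -2.6] open 0.403 t 48.8
```

Emit:
{"api": "play_rows", "payload": {"commands": [{"delta_rot": [0, 0, -0.004], "travel": [0.12, -0.03, 0], "gripper": -1}, {"delta_rot": [0, 0, -0.004], "travel": [0.22, -0.05, 0.05], "gripper": -1}, {"delta_rot": [0, 0, -0.004], "travel": [0.242, -0.054, 0.2], "gripper": -1}, {"delta_rot": [0, 0, -0.004], "travel": [0.242, -0.054, 0.4], "gripper": -1}, {"delta_rot": [0, 0, -0.004], "travel": [0.242, -0.054, 0.54], "gripper": -1}, {"delta_rot": [0, 0, -0.004], "travel": [0.242, -0.054, 0.59], "gripper": -1}, {"delta_rot": [0, 0, -0.004], "travel": [0.242, -0.054, 0.605], "gripper": -1}, {"delta_rot": [0, 0, -0.004], "travel": [0.242, -0.054, 0.605], "gripper": -1}]}}

```text
clock: 49.78
tool_pos: [0.4751, 0.3208, 0.0175]
eef_rot: [0.71, 0.705, 0.0, -0.0]
contact_force: [-0.5, -0.1, -2.2]
opening: 0.404
```

Emit:
{"api": "play_rows", "payload": {"commands": [{"delta_rot": [0, 0, 0], "travel": [0, 0, 0.008], "gripper": -1}, {"delta_rot": [0, 0, 0], "travel": [0, 0, 0.008], "gripper": -1}, {"delta_rot": [0, 0, 0], "travel": [0, 0, 0.008], "gripper": -0.1}, {"delta_rot": [0, 0, 0], "travel": [0, 0, 0.008], "gripper": 0.1}, {"delta_rot": [0, 0, 0], "travel": [0, 0, 0.008], "gripper": 0.2}, {"delta_rot": [0, 0, 0], "travel": [0, 0, -0.1], "gripper": 0.2}, {"delta_rot": [0, 0, 0], "travel": [0, 0, -0.4], "gripper": 0.2}, {"delta_rot": [0, 0, 0], "travel": [-0.2, 0, -0.8], "gripper": 0.2}, {"delta_rot": [0, 0, 0], "travel": [-0.6, 0, -1], "gripper": 0.2}, {"delta_rot": [0, 0, 0], "travel": [-0.6, 0, -1], "gripper": 0.2}]}}

```text
clock: 51.02
tool_pos: [0.4758, 0.2259, 0.1705]
eef_rot: [0.712, 0.702, 0.001, 0.001]
contact_force: [-0.4, -0.3, -0.8]
opening: 0.599
```

Run:
```python
from h import *
s=viewer.snapshot("wrist"); t=viewer.snapshot("top"); d=viewer.snapshot("side"); save(d,"s_end"); save(t,"t_end")
for n,c in (("wrist",s),("top",t),("side",d)):
    C=cloud(c).reshape(-1,3); ok=c["z_map"].ravel()>0
    for l in ("straightedge_mid","tray_floor"):
        for q in viewer.outline_of(n,l)[:1]:
            P=C[q["pixels"].ravel()&ok]; P=P[P[:,2]<.02]; print(n,l,round(q["conf"],2),[np.round(v,1) for v in cv2.minAreaRect((P[:,:2]*1000).astype(np.float32))],np.median(P[:,2]).round(4))
    for y in (-.08,.024,.08): print(n,"thim",thim(c,y))
    for y in (-.08,0):
        k=crown(c,*pl(.012,y,0)[:2],.025,.06,.12); print("case",k and ((np.r_[k[0][:2]/1000,0]-PC)@np.c_[U,V]).round(4),k and k[2])
print(r.get_state()["clock"])
```

```text
wrist straightedge_mid 0.81 [array([474.8, 321.7]), array([ 52.3, 242.8]), np.float64(89.8)] 0.0118
wrist tray_floor 0.77 [array([471.8, 320.6]), array([293.5,  96.5]), np.float64(0.7)] 0.0063
wrist thim None
wrist thim (array([-0.102 ,  0.0248]), np.float64(10.3), 239, np.float64(0.0289))
wrist thim None
case None None
case None None
top straightedge_mid 0.61 [array([562.9, 321.3]), array([65.7, 49.4]), np.float64(1.0)] 0.0112
top tray_floor 0.68 [array([473.8, 321.8]), array([286.6,  96.8]), np.float64(0.6)] 0.0071
top thim (array([-0.1032, -0.0806]), np.float64(9.7), 48, np.float64(0.0307))
top thim (array([-0.1023,  0.0251]), np.float64(9.9), 47, np.float64(0.0327))
top thim (array([-0.1027,  0.0788]), np.float64(9.7), 46, np.float64(0.0324))
case [ 0.0131 -0.0794] 0.0961
case [0.0121 0.0002] 0.095
side straightedge_mid 0.83 [array([475.6, 324.8]), array([ 71.9, 241.1]), np.float64(89.0)] 0.0109
side tray_floor 0.68 [array([470.1, 318.4]), array([281.7, 101.5]), np.float64(0.9)] 0.0065
side thim (array([-0.1057, -0.0833]), np.float64(10.1), 56, np.float64(0.0305))
side thim (array([-0.1062,  0.0236]), np.float64(10.5), 40, np.float64(0.0314))
side thim (array([-0.1053,  0.0754]), np.float64(10.3), 36, np.float64(0.0295))
case [ 0.011  -0.0806] 0.0952
case [ 0.0099 -0.0034] 0.0957
51.475
```

View pics/s_end.png

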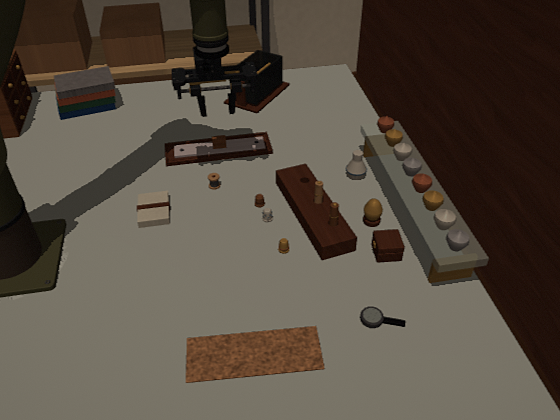

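The side view shows the straightedge flat in its tray at (218,147) and three thimbles upright at (259,200), (267,215) and (284,244). Both cases stand in bores at (319,190) and (334,212), the ornaments are unmoved, and the robot touches nothing. Handing in.

```bash
python3 -c "
from h import *
print(r.finish_job())"
```

```text
the job is handed in; nothing more can be done
None
```

The display is set out and I handed the job in after about 52 s of robot time; the hand-in gives no verdict. My last camera checks put everything within the limits.

- **Straightedge:** I pressed it flush against the plinth (measured about -65.3 mm, within 0.1°) and took it away last. It lies flat in its tray, about 3 mm from the tray centre in the wrist camera. The top camera saw only part of the bar there, so its reading was no use; the side camera agreed along the tray but read about 6 mm across it.
- **Thimbles:** The three present (wooden, porcelain and brass) were each pressed against the bar's other edge. In the final top view they stand upright at x = -102.3 to -103.2 mm, against a target of -102.5 mm. The side camera reads about 3 mm further out (as far as -106.2 mm), the same offset it shows elsewhere; those readings are also within the limits.
- **Needle cases:** The brown and pale cases went into two bores without resistance. They sit within about 1.5 mm of the bore centres in the top view, and their height matches fully down.

**Disturbance:** At some point after the row was set, the porcelain thimble was moved about 24 mm along it. It was still upright and on the edge, so I left it there.

**Grasp short of target:** The first thimble grasp stopped about 5 mm short at a wrist joint limit, but the hold was good. I tilted the tool 10° for the other two.

The spool, ring box, darning egg, vase and loupe looked undisturbed in the last picture.

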